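# Rehang the serving board and stow the emptied folding hook

## Task

Swing the folded blue hook out and press it firmly down onto its stop (a steady push of 12 to 16 N near its tip for about half a second, so that its rubber-bushed hinge beds in), then move the wooden serving board from the red hook to the blue one and let go of it hanging freely. Then fold the emptied red hook up and press it flat against its stop in the same firm way, and leave it there. Never strain either hinge with a push beyond that, do not drop the board or lay it on the bench, and leave the bottle, tin and sanding block undisturbed.

Things in the scene. Friction and masses are not known exactly. Their poses are not given: they have to be found in the camera images.
- post_red: Red hook post, fixed to the bench: upright plywood board 120 mm wide (y), 205 high, 20 thick, dark foot and rib behind it (to 95 behind the face). Origin: at bench height on the middle of the face that carries the red hook; x points out of that face, away from the robot, y along it, z up.
- post_blue: Blue hook post, fixed to the bench: upright plywood board 120 mm wide (y), 205 high, 20 thick, dark foot and rib behind it (to 95 behind the face). Origin: at bench height on the middle of the face that carries the blue hook; x points out of that face, away from the robot, y along it, z up.
- red_hinge (a point): Nominal hinge point of the hook: on the post, 20 mm in front of the face, 160 up, hinge line along the post's y. The hinge block was packed by eye, then screwed tight: the true hinge line is up to 8 mm nearer to or farther from the face than this, so the folded stop must be felt.
- blue_hinge (a point): Nominal hinge point of the hook: on the post, 20 mm in front of the face, 160 up, hinge line along the post's y. The hinge block was packed by eye, then screwed tight: both stops are turned together by up to 0.12 rad either way, so the swung-out hook may point up or down a little (tip up to 8 mm high or low) and its stop must be felt.
- hook_red (a joint): Red hook angle, rad: 0 = folded, standing straight up (reaches 25 mm above the post's top); 1.571 = out level along the post's x; hard stop at both ends. Flat bar 70 mm long from the hinge line, 12 wide, 8 thick, centred on that line; its last 8 carry a lip standing 8 above the bar's upper side (when out). Hinge friction 0.25 Nm: stays where left. Starts out, carrying the board.
- hook_blue (a joint): Blue hook angle, rad: 0 = folded, standing straight up (reaches 25 mm above the post's top); 1.571 = out level along the post's x; hard stop at both ends. Flat bar 70 mm long from the hinge line, 12 wide, 8 thick, centred on that line; its last 8 carry a lip standing 8 above the bar's upper side (when out). Hinge friction 0.25 Nm: stays where left. Starts empty at 0 to 0.15.
- bush_red (a joint): Twist in rad of the rubber bush between the red hook's hinge and its block: 0 unloaded, negative when the folded hook is pressed at its post. It springs back, with 25 Nm per rad: a 15 N push 50 mm from the hinge line twists it by 0.03. Hinge friction alone gives 0.01; firmly bedded is 0.018 to 0.045; more damages it.
- bush_blue (a joint): Twist in rad of the rubber bush between the blue hook's hinge and its block: 0 unloaded, positive when the swung-out hook is pressed down. It springs back, with 25 Nm per rad: a 15 N push 50 mm from the hinge line twists it by 0.03. Hinge friction alone gives 0.01; firmly bedded is 0.018 to 0.045; more damages it.
- serving_board: Dark wooden serving board with light stripes, 14 mm thick, 0.13 to 0.25 kg, hung by the hole in its handle. Origin: centre of the 34 hole; x through the thickness, z up. Handle 58 wide (y), from 59 above the origin to 29 below; then the body, 112 wide, to 113 below. On a level hook the origin hangs 148 above the bench; it starts about 50 in front of the post's face.
- glue_bottle: Pale glue bottle with red cap, 54 mm across, 110 high; origin under its middle. Leave it alone.
- oil_tin: Oil tin with green band, 70 mm across, 75 high; origin under its middle. Leave it alone.
- sanding_block: Cork sanding block 100 x 60 x 33 mm; origin under its middle. Leave it alone.
There are look-alikes about, which are no part of the job. What is shaped like the post_red but turquoise or white is not meant.

How it is judged (in metres and radians):
On the way, in this order (a step that is already met when the one before it is completed fails the run):
1. The blue hook is swung out to its stop and pressed there so that its bush twists by more than 0.018 rad for 0.3 s, with the serving board still on the red hook (value of joint hook_blue above 1.535 rad and value of joint bush_blue above 0.018 rad and distance of serving_board from where it was at the start of the episode below 0.03 m), for 0.3 s.
2. The serving board hangs freely on the blue hook (x of serving_board in the frame of post_blue between 0.03 and 0.085 m and y of serving_board in the frame of post_blue between -0.015 and 0.015 m and z of serving_board in the frame of post_blue between 0.136 and 0.159 m and angle between serving_board's own z axis and vertical below 0.3 rad and contact force between serving_board and post_blue above 0.5 N and contact force between serving_board and the fingers below 0.05 N and linear speed of serving_board below 0.03 m/s), for 0.2 s.
3. The empty red hook is folded up to its stop and pressed there so that its bush twists by more than 0.018 rad for 0.3 s (value of joint hook_red below 0.035 rad and value of joint bush_red below -0.018 rad), for 0.3 s.
At the end, for the whole second after the job is handed in: Blue hook fully out (above 1.535 rad); the board hangs still and upright on it by its hole (centre 30-85 mm in front of the post, within 15 mm sideways, 136-159 mm up, tilt under 0.3 rad, weight on the hook, fingers off); red hook folded (below 0.035 rad) (all of step 2 and value of joint hook_blue above 1.535 rad and value of joint hook_red below 0.035 rad); the robot touches nothing.
It fails at once if A hook's hinge is strained: its bush is twisted by more than 0.045 rad (value of joint any of bush_red, bush_blue above 0.045 rad or value of joint any of bush_red, bush_blue below -0.045 rad).
It fails at once if The serving board falls or is laid on the bench (height (world z) of serving_board below 0.09 m).
It fails at once if The glue bottle is moved by more than 25 mm or tipped (distance of glue_bottle from where it was at the start of the episode above 0.025 m or angle between glue_bottle's own z axis and vertical above 0.3 rad).
It fails at once if The oil tin is moved by more than 25 mm or tipped (distance of oil_tin from where it was at the start of the episode above 0.025 m or angle between oil_tin's own z axis and vertical above 0.3 rad).
It fails at once if The sanding block is moved by more than 25 mm or tipped (distance of sanding_block from where it was at the start of the episode above 0.025 m or angle between sanding_block's own z axis and vertical above 0.3 rad).
It also fails if it takes over 72 s, if anything falls off the work surface, if the arm or the gripper's body presses on something with over 40 N, if the wrist force passes 120 N, or if a joint passes its speed limit or range.

## Robot

A 6-joint arm with a two-finger parallel gripper is mounted at the origin on the work surface. World frame = base frame: x ahead of the robot, y to its left, z up, the work surface at z = 0. Lengths are in mm, angles in rad, forces in N, time in s.
With the tool pointing down it reaches from about 400 to 925 mm from the base axis. Payload 12.5 kg.
Tool frame: the origin (TCP) lies midway between the tips of the shut fingers; the grasp point (between the pads) lies 19 mm behind it; z points along the fingers, y is the direction in which the jaws open and shut (so a half turn about z gives the same grasp; the last joint's range is limited). The gripper opens to 95 mm and grips with 3 to 60 N. Pads are 20 mm wide; open, the fingers measure 119 mm over their backs; the gripper's body (75 mm by 180 mm) begins 59 mm behind the grasp point.
Start: joints at [1.242, 0.491, 1.559, -0, 1.092, -0.106], TCP at [138.082, 609.574, 214.661] pointing down, gripper open.
Joint ranges: [-3.1, 3.1], [-0.84, 2.19], [0.05, 2.79], [-1.13, 4.28], [0.06, 2.93], [-2.69, 2.69]. Speed limits (rad/s): [2.22, 2.22, 2.79, 3.14, 3.14, 3.14].

## Interface

Orientations are given as [roll, pitch, yaw] about the fixed x, y, z axes, in that order (R = Rz(yaw) Ry(pitch) Rx(roll)).
In Python, from cell import env gives the robot as it stands.
- The arm moves only by the tool drive_tool, never from a script. Its argument "increments" is a list of rows, each a list of 2 entries, a list of its own where there are three numbers: the shift along the tool's x, y, z as a fraction of full scale, then the turn, a rotation vector about the tool's x, y, z as a fraction of full scale. In form: [[[x, y, z], [ax, ay, az]], ...]. A call has 1 to 5 rows; each row shifts and turns the commanded pose from where the row before left it, along the tool's axes as they then stand; what a row does not reach is not made up. Full scale, the value 1, is 30 mm for a shift and 0.08 rad for a turn. A row lasts 1/12 s, in which the tool goes at most 41.7 mm and 7.16 degrees, less where a joint would pass 70% of its speed; a pose out of reach is approached as far as the arm can. A call with a number of a shift or a turn outside -1 to 1 is refused whole. A call with a gripper value outside its range is refused whole. "jaw" is the opening, from -1 (shut) to 1 (fully open), so that 0 is half open, set as the call begins (left out, the last holds). The fingers move at their own pace and stop on an object; the grip force is fixed at half the most. Time passes only in rows, so rows that do not move let the fingers close. It gives the time, the measured TCP pose, the force and the opening at its end, in the units of the state.
- env.state(): the state, without advancing time (a new reading comes with each control period).
- env.read_camera(name): name is "scene" or "top" or "wrist"; returns a dict with "pixels" (420x560x3 uint8, blue, green, red), "vertical_fov" (degrees; the focal length in pixels is half the picture's height over the tangent of half this angle, whatever the lens; pixels are square), "cx", "cy" (the principal point, pixels), "k1" (the pictures are not rectified: a ray, as slopes to the right and down, at radius r is drawn at 1 + k1 r^2 times it, then the intrinsics apply), "world_to_cam" (4x4, takes a point from world to camera coordinates). Camera axes: x right, y down, z forward; pixel columns grow to the right and rows downward; lengths in mm; the calibration is good to about 2 mm. A picture is of the moment at which its call begins. There is no depth.
- env.job_done(): hands the job in, once; it reports no verdict.
Trained networks look in a picture, given as the dict that the camera call returned (one of the last four; its "shot" number tells which), for a name from the list of things; names that differ only in an ending like _2 or _b are one class to them, and where a whole thing is asked for, a point or a joint stands for the part that bears it (a point fixed in the world has none). Each returns a list of dicts, best first, with "score" (0 to 1); they miss things now and then, are a little off and sometimes report something else, mostly with a low value. They report only what shows in the picture. A call takes as long as a camera call. They do not tell look-alikes from the thing itself.
- env.boxes_of(target, picture): "point" ([x, y, z] in mm, in world coordinates, good to about 4 mm: the middle of the surface that is visible of it).
- env.tip_of(target, picture): "point" ([x, y, z] in mm, in world coordinates, good to about 4 mm: a listed point, or the origin of a listed thing).
The state is a dict: "t": time; "joints": joint angles; "qvel": joint speeds; "tau": joint torques, N m; "eef_pos": TCP position; "tcp_rot": TCP orientation; "ft_force": force on the tool from outside, world axes, zero at the start; "moment": the same for the moment, N m; "opening": opening from 0.0 (shut) to 1.0 (fully open).
Only numpy, scipy, OpenCV 4.12 (cv2) and the standard library are available. Lean on these libraries where they do the work, as an engineer would, in place of code of your own. Each camera call takes 0.05 s, during which the arm holds its last target.

## Working session

There is one attempt and no reset: what is moved stays moved. The work goes in short steps, Python scripts to look and compute and a tool call to move; the robot and the scene stay as the last step left them, time stands still between calls to the robot, and variables do not carry over. Pictures are saved under pics/ and viewed, and the job is handed in when it is done.

Besides the shell and the picture viewer there is one more tool, called as name([rows], argument=value, ...), one row to a line, values as JSON. drive_tool: Moves the arm, as the interface text tells. Its arguments: {"type":"object","properties":{"increments":{"type":"array","items":{"type":"array"}},"jaw":{"type":"number"}},"required":["increments"]}

```bash
ls; mkdir -p pics; python3 - <<'E'
from cell import env
import cv2
s=env.state();print(s)
for n in ["scene","top","wrist"]:
    p=env.read_camera(n); cv2.imwrite(f"pics/{n}0.png",p["pixels"]); print(n,p["vertical_fov"],p["cx"],p["cy"],p["k1"],p["world_to_cam"].round(3) if hasattr(p["world_to_cam"],'round') else p["world_to_cam"])
    for t in ["post_red","post_blue","red_hinge","blue_hinge","serving_board","hook_red","hook_blue","glue_bottle","oil_tin","sanding_block"]:
        try: print(t,[(round(d["score"],2),[round(v) for v in d["point"]]) for d in env.tip_of(t,p)][:4])
        except Exception as e: print(t,e)
E
```

```text
pics
{'t': 0.0, 'joints': array([ 1.24242381e+00,  4.91528869e-01,  1.55944674e+00,  4.94471202e-06,
        1.09171718e+00, -1.05611565e-01]), 'qvel': array([-0.00069875, -0.00031829, -0.00217022,  0.00037602,  0.00108099,
       -0.00022504]), 'tau': array([ 1.67682003e-03, -6.12674046e+01, -2.58189815e+01,  6.92848535e-02,
        4.81891294e-02, -1.04471821e-04]), 'eef_pos': array([137.98036623, 609.32486962, 214.08175327]), 'tcp_rot': array([-3.14049911e+00, -1.20332243e-04,  2.91882936e+00]), 'ft_force': array([-0.74836987,  1.22839781,  0.56139215]), 'moment': array([-0.0687425 , -0.01977693,  0.01957659]), 'opening': 1.001320044352641}
scene 42.84173696109905 278.2621580560377 207.3924237354152 -0.0043415062211431986 [[ 4.650000e-01  8.850000e-01  9.000000e-03 -1.646900e+02]
 [ 6.070000e-01 -3.120000e-01 -7.310000e-01 -2.505870e+02]
 [-6.440000e-01  3.460000e-01 -6.830000e-01  1.474732e+03]
 [ 0.000000e+00  0.000000e+00  0.000000e+00  1.000000e+00]]
post_red [(0.9, [304, -325, -2]), (0.88, [655, -394, -2])]
post_blue [(0.82, [540, 196, 2])]
red_hinge [(0.67, [674, -388, 161])
[... 1353 characters left out ...]
, [462, 8, -2])]
sanding_block [(0.83, [625, -26, -1])]
wrist 65.81160596214033 280.89148843001817 210.71413099113917 -0.05063245878640976 [[ 2.21000e-01  9.75000e-01  0.00000e+00 -6.25330e+02]
 [ 9.34000e-01 -2.11000e-01  2.88000e-01 -3.18560e+01]
 [ 2.81000e-01 -6.30000e-02 -9.58000e-01  3.91504e+02]
 [ 0.00000e+00  0.00000e+00  0.00000e+00  1.00000e+00]]
post_red []
post_blue []
red_hinge []
blue_hinge []
serving_board []
hook_red it knows: blue_hinge, glue_bottle, oil_tin, post_blue, post_red, red_hinge, sanding_block, serving_board
hook_blue it knows: blue_hinge, glue_bottle, oil_tin, post_blue, post_red, red_hinge, sanding_block, serving_board
glue_bottle []
oil_tin []
sanding_block []
```

View pics/scene0.png

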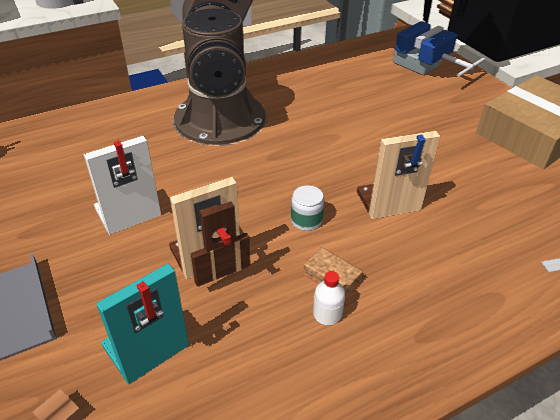

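View pics/top0.png

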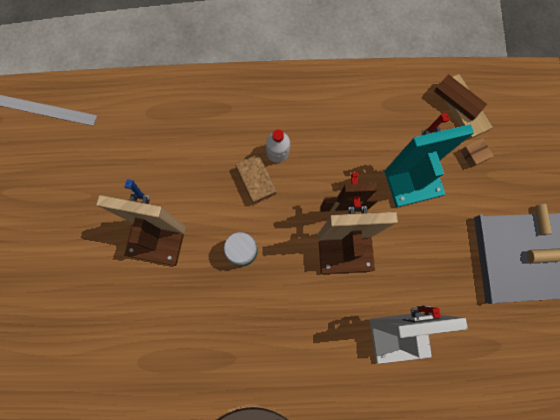

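The meant red post is the plywood one at scene (205,230), which carries the dark board. The white post (122,185) and the turquoise post (145,325) are look-alikes. The blue post is at (405,175). I'll enlarge both to confirm and to measure their yaw.

```bash
python3 - <<'E'
import cv2,numpy as np
s=cv2.imread("pics/scene0.png");t=cv2.imread("pics/top0.png")
def c(im,x,y,w,h,k):return cv2.resize(im[y:y+h,x:x+w],None,fx=k,fy=k,interpolation=cv2.INTER_CUBIC)
a=np.hstack([c(s,160,170,100,120,4),c(s,350,120,100,120,4)]);cv2.imwrite("pics/c1.png",a)
a=np.hstack([c(t,310,165,100,120,4),c(t,90,165,100,120,4)]);cv2.imwrite("pics/c2.png",a)
E
```

```text
(no output)
```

View pics/c1.png

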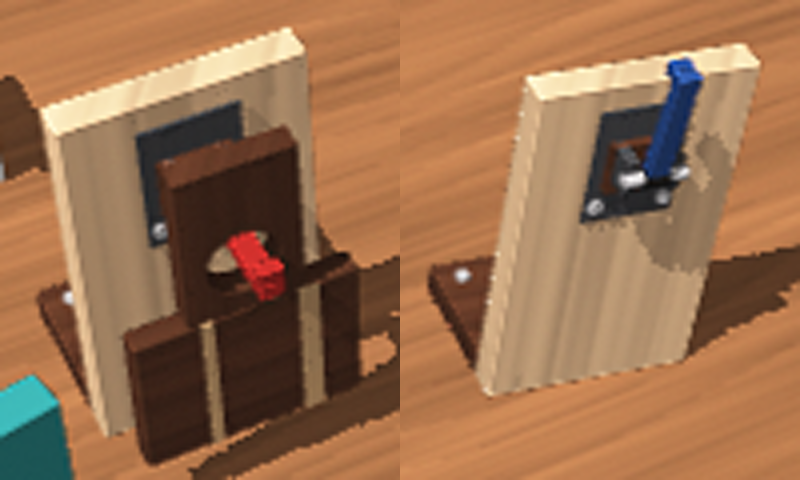

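View pics/c2.png

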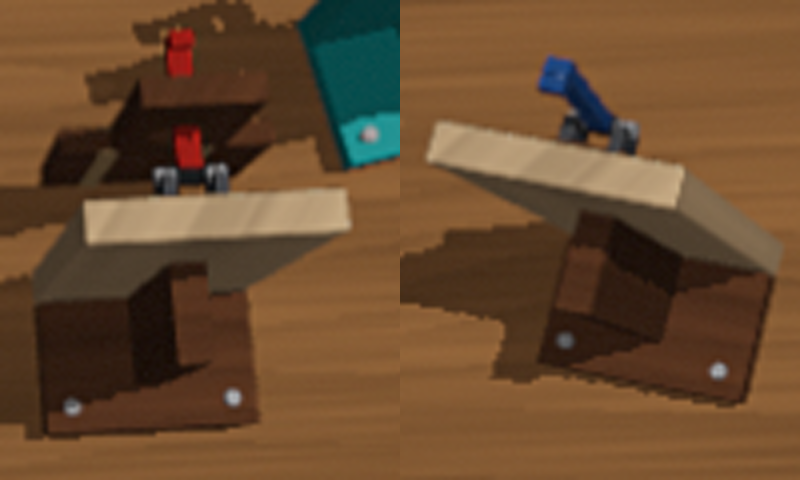

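```bash
cat > h.py <<'E'
import numpy as np,cv2
from scipy.spatial.transform import Rotation as R
def K(p):
    f=210/np.tan(np.radians(p["vertical_fov"])/2); return f
def proj(p,P):
    P=np.atleast_2d(P); M=np.array(p["world_to_cam"]); c=P@M[:3,:3].T+M[:3,3]
    s=c[:,:2]/c[:,2:]; s=s*(1+p["k1"]*(s**2).sum(1,keepdims=True)); return s*K(p)+[p["cx"],p["cy"]]
def ray(p,uv):
    f=K(p); d=(np.array(uv,float)-[p["cx"],p["cy"]])/f; s=d.copy()
    for _ in range(20): s=d/(1+p["k1"]*(s@s))
    M=np.array(p["world_to_cam"]); Rm=M[:3,:3]; o=-Rm.T@M[:3,3]; v=Rm.T@np.array([s[0],s[1],1]); return o,v/np.linalg.norm(v)
def tri(obs):
    A=np.zeros((3,3));b=np.zeros(3)
    for p,uv in obs:
        o,v=ray(p,uv);Q=np.eye(3)-np.outer(v,v);A+=Q;b+=Q@o
    return np.linalg.solve(A,b)
E
python3 - <<'E'
from cell import env
from h import *
from scipy.optimize import least_squares
S=env.read_camera("scene");T=env.read_camera("top")
import pickle;pickle.dump((S,T),open("st0.pkl","wb"))
def un(l,ox,oy): return (np.array(l,float)+.5)/4-.5+[ox,oy]
def fit(Sp,Sm,Tp,Tm,x0):
    def f(x):
        Rz=R.from_euler('z',x[2]).as_matrix(); g=lambda m:np.array(m,float)@Rz.T+[x[0],x[1],0]
        return np.r_[(proj(S,g(Sm))-Sp).ravel(),(proj(T,g(Tm))-Tp).ravel()]
    r=least_squares(f,x0); print(r.x.round(3),r.fun.round(1)); return r.x
Tm=[(0,60,205),(0,-60,205),(-20,-60,205),(-20,60,205)]
fit(un([(57,137),(307,58),(108,435),(42,107),(290,29)],160,170),[(0,-60,205),(0,60,205),(0,-60,0),(-20,-60,205),(-20,60,205)],un([(85,202),(348,188),(350,228),(87,244)],310,165),Tm,[500,-225,0])
fit(un([(135,103),(358,68),(90,395),(287,360),(125,75),(345,45)],350,120),[(0,-60,205),(0,60,205),(0,-60,0),(0,60,0),(-20,-60,205),(-20,60,205)],un([(37,122),(284,167),(278,208),(28,160)],90,165),Tm,[540,198,0])
E
```

```text
[ 5.00060e+02 -2.23916e+02  1.20000e-02] [-1.6 -1.  -0.3 -2.5 -1.2  1.2 -1.8 -0.4 -0.8 -1.5 -1.5 -1.6 -1.3 -1.2
 -0.5 -0.3 -1.1 -1.1]
[ 5.39527e+02  1.98283e+02 -2.25000e-01] [ 0.3 -1.7  0.4 -1.7 -1.7  0.5 -1.3  0.  -1.2 -0.6 -1.  -1.6 -0.3 -1.8
  0.3 -1.3 -0.9 -0.9 -1.  -1. ]
```

drive_tool([
  [[-0.97, -0.64, -0.2], [0, 0, 0]],
  [[-0.97, -0.64, -0.2], [0, 0, 0]],
  [[-0.97, -0.64, -0.2], [0, 0, 0]],
  [[-0.97, -0.64, -0.2], [0, 0, 0]],
  [[-0.97, -0.64, -0.2], [0, 0, 0]],
], jaw=-1)

```text
t: 1.87
eef_pos: [259.5, 482.5, 245.0]
tcp_rot: [3.141, 0.0, 2.919]
ft_force: [0.8, 0.9, 1.1]
opening: 0.705
```

drive_tool([
  [[-0.97, -0.64, 0], [0, 0, 0]],
  [[-0.97, -0.64, 0], [0, 0, 0]],
  [[-0.97, -0.64, 0], [0, 0, 0]],
  [[-0.97, -0.64, 0], [0, 0, 0]],
  [[-0.97, -0.64, 0], [0, 0, 0]],
])

```text
t: 2.28
eef_pos: [380.4, 356.6, 244.9]
tcp_rot: [3.141, 0.0, 2.919]
ft_force: [0.1, 0.6, -0.7]
opening: 0.36
```

drive_tool([
  [[-0.97, -0.66, 0], [0, 0, 0]],
  [[-0.97, -0.66, 0], [0, 0, 0]],
  [[-0.97, -0.66, 0], [0, 0, 0]],
  [[-0.97, -0.66, 0], [0, 0, 0]],
  [[-0.97, -0.66, 0], [0, 0, 0]],
])

```text
t: 2.7
eef_pos: [500.5, 227.8, 244.8]
tcp_rot: [3.141, 0.0, 2.919]
ft_force: [0.2, 0.9, 0.9]
opening: 0.023
```

drive_tool([
  [[-0.5, -0.33, 0], [0, 0, 0]],
  [[-0.5, -0.33, 0], [0, 0, 0]],
  [[0, 0, 0], [0, 0, 0]],
])

```text
t: 2.95
eef_pos: [526.3, 201.3, 244.5]
tcp_rot: [-3.141, 0.001, 2.916]
ft_force: [-0.8, 0.4, -0.3]
opening: 0.005
```

```bash
python3 - <<'E'
from cell import env
import cv2,numpy as np
a=[]
for n in ["scene","wrist"]:
    p=env.read_camera(n); im=p["pixels"]
    cv2.imwrite(f"pics/{n}1.png",im)
    if n=="scene":cv2.imwrite("pics/c3.png",cv2.resize(im[60:230,330:500],None,fx=3.5,fy=3.5,interpolation=cv2.INTER_CUBIC))
s=env.state();print(s["eef_pos"],s["ft_force"],s["opening"])
E
```

```text
[524.35342531 203.12873557 244.46023465] [-1.0666054   0.92477558 -0.49618977] 0.005606273081460875
```

View pics/c3.png

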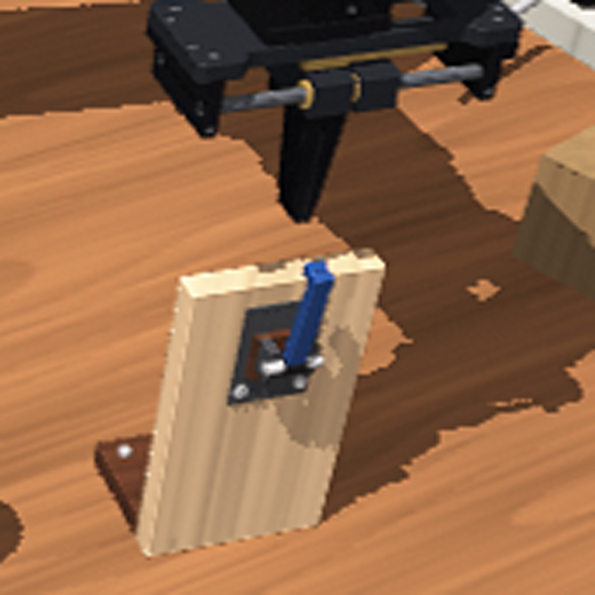

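View pics/wrist1.png

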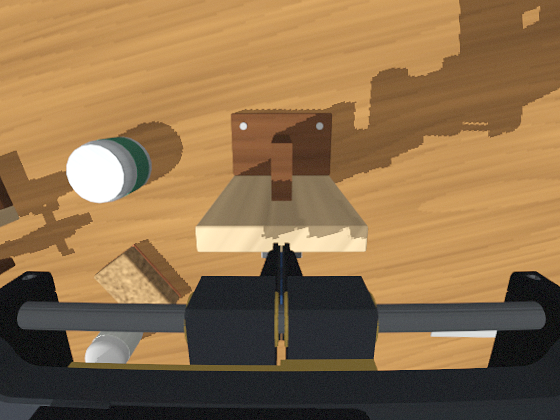

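The picture shows the fingertip at crop (300,217), above the post and behind the blue hook (318,270). The wrist view shows it centred on the post. Next I lower it and push.

drive_tool([
  [[0, 0, 0.5], [0, 0, 0]],
  [[0, 0, 0.5], [0, 0, 0]],
  [[0, 0, 0], [0, 0, 0]],
])

```text
t: 3.3
eef_pos: [522.6, 204.0, 212.6]
tcp_rot: [-3.14, -0.003, 2.92]
ft_force: [-0.0, 0.5, 0.2]
opening: 0.008
```

drive_tool([
  [[-0.15, 0, 0], [0, 0, 0]],
  [[-0.15, 0, 0], [0, 0, 0]],
  [[-0.15, 0, 0], [0, 0, 0]],
])

```text
t: 3.55
eef_pos: [538.2, 200.8, 215.6]
tcp_rot: [3.141, 0.001, 2.919]
ft_force: [0.0, 0.3, 0.5]
opening: 0.006
```

drive_tool([
  [[-0.15, 0, 0], [0, 0, 0]],
  [[-0.15, 0, 0], [0, 0, 0]],
  [[-0.15, 0, 0], [0, 0, 0]],
])

```text
t: 3.8
eef_pos: [550.8, 197.5, 215.0]
tcp_rot: [3.141, -0.001, 2.919]
ft_force: [-4.1, 1.0, 1.4]
opening: 0.005
```

drive_tool([
  [[-0.15, 0.02, 0], [0, 0, 0]],
  [[-0.15, 0, 0], [0, 0, 0]],
  [[-0.15, 0, 0], [0, 0, 0]],
  [[-0.15, 0, 0], [0, 0, 0]],
])

```text
t: 4.13
eef_pos: [568.0, 193.9, 213.8]
tcp_rot: [-3.141, -0.003, 2.919]
ft_force: [-5.1, 1.4, -4.2]
opening: 0.004
```

drive_tool([
  [[-0.15, 0, 0], [0, 0, 0]],
  [[-0.15, 0, 0], [0, 0, 0]],
  [[-0.15, 0, 0], [0, 0, 0]],
  [[-0.15, 0, 0], [0, 0, 0]],
])

```text
t: 4.47
eef_pos: [585.8, 189.9, 214.0]
tcp_rot: [-3.141, -0.002, 2.919]
ft_force: [-3.7, 1.0, 0.8]
opening: 0.005
```

```bash
python3 - <<'E'
from cell import env
import cv2,numpy as np
p=env.read_camera("scene"); im=p["pixels"]
cv2.imwrite("pics/c4.png",cv2.resize(im[60:230,330:500],None,fx=3.5,fy=3.5,interpolation=cv2.INTER_CUBIC))
s=env.state();print(s["eef_pos"],s["ft_force"],s["opening"])
E
```

```text
[586.8547237  189.75326177 214.3014199 ] [-2.34192375 -1.20916803  0.72479688] 0.0024110270445688972
```

View pics/c4.png

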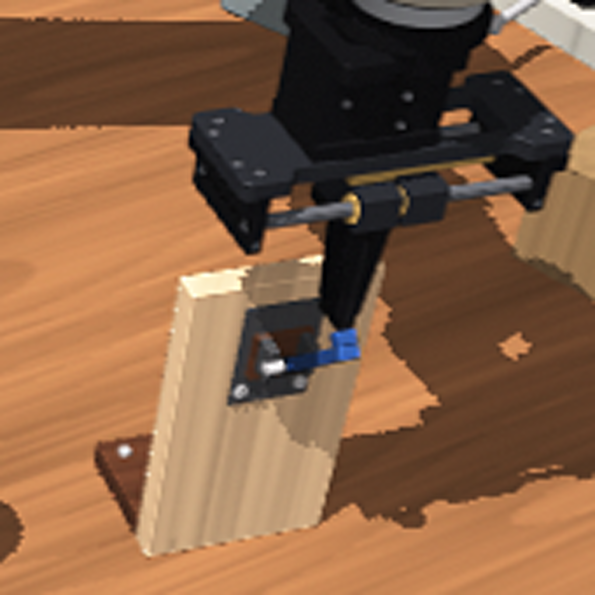

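The hook is now about half out, with its tip at crop (345,345) just under the finger. I'll go over it and press from above.

drive_tool([
  [[0.1, 0, -0.3], [0, 0, 0]],
  [[0, -0.03, -0.3], [0, 0, 0]],
  [[-0.3, -0.03, 0], [0, 0, 0]],
  [[-0.3, 0, 0], [0, 0, 0]],
  [[0, 0, 0], [0, 0, 0]],
])

```text
t: 4.93
eef_pos: [602.0, 184.4, 232.9]
tcp_rot: [3.141, 0.002, 2.918]
ft_force: [0.8, -0.2, -1.2]
opening: 0.004
```

drive_tool([
  [[0, 0, 0.15], [0, 0, 0]],
  [[0, 0, 0.15], [0, 0, 0]],
  [[0, 0, 0.15], [0, 0, 0]],
  [[0, 0, 0.15], [0, 0, 0]],
])

```text
t: 5.27
eef_pos: [600.7, 185.0, 214.4]
tcp_rot: [3.141, 0.002, 2.919]
ft_force: [7.5, -3.0, 15.9]
opening: 0.008
```

drive_tool([
  [[0, 0, 0.15], [0, 0, 0]],
  [[0, 0, 0.15], [0, 0, 0]],
  [[0, 0, 0.15], [0, 0, 0]],
  [[0, 0, 0.15], [0, 0, 0]],
])

```text
t: 5.6
eef_pos: [602.7, 185.0, 198.5]
tcp_rot: [3.139, 0.007, 2.919]
ft_force: [2.6, 0.0, 5.2]
opening: 0.007
```

drive_tool([
  [[0, 0, 0.12], [0, 0, 0]],
  [[0, 0, 0.12], [0, 0, 0]],
  [[0, 0, 0.12], [0, 0, 0]],
  [[0, 0, 0.12], [0, 0, 0]],
])

```text
t: 5.93
eef_pos: [599.9, 185.0, 181.7]
tcp_rot: [-3.142, -0.0, 2.919]
ft_force: [-0.4, 0.1, -0.6]
opening: 0.005
```

drive_tool([
  [[0, 0, 0.07], [0, 0, 0]],
  [[0, 0, 0.07], [0, 0, 0]],
  [[0, 0, 0], [0, 0, 0]],
])

```text
t: 6.18
eef_pos: [600.5, 184.9, 178.0]
tcp_rot: [3.141, 0.001, 2.919]
ft_force: [1.7, -0.2, 3.4]
opening: 0.002
```

drive_tool([
  [[0, 0, 0.05], [0, 0, 0]],
  [[0, 0, 0.05], [0, 0, 0]],
  [[0, 0, 0.05], [0, 0, 0]],
])

```text
t: 6.43
eef_pos: [600.6, 185.0, 173.8]
tcp_rot: [3.141, 0.001, 2.919]
ft_force: [3.0, -0.5, 4.8]
opening: 0.008
```

drive_tool([
  [[0, 0, 0.05], [0, 0, 0]],
  [[0, 0, 0.05], [0, 0, 0]],
])

```text
t: 6.6
eef_pos: [600.4, 185.0, 170.6]
tcp_rot: [3.141, 0.001, 2.919]
ft_force: [2.6, -0.4, 4.6]
opening: 0.01
```

Hinge friction is about 5 N, which is as expected. I'm approaching the stop, so I use 1 mm rows.

drive_tool([
  [[0, 0, 0.035], [0, 0, 0]],
  [[0, 0, 0.035], [0, 0, 0]],
])

```text
t: 6.77
eef_pos: [600.3, 185.0, 168.3]
tcp_rot: [3.141, 0.0, 2.919]
ft_force: [4.1, -0.4, 5.1]
opening: 0.004
```

drive_tool([
  [[0, 0, 0.035], [0, 0, 0]],
  [[0, 0, 0.035], [0, 0, 0]],
])

```text
t: 6.93
eef_pos: [600.3, 185.0, 166.3]
tcp_rot: [3.141, 0.0, 2.919]
ft_force: [3.3, -0.1, 5.1]
opening: 0.006
```

drive_tool([
  [[0, 0, 0.03], [0, 0, 0]],
  [[0, 0, 0.03], [0, 0, 0]],
])

```text
t: 7.1
eef_pos: [600.3, 185.0, 164.5]
tcp_rot: [3.141, 0.0, 2.919]
ft_force: [3.9, -0.9, 4.5]
opening: 0.001
```

drive_tool([
  [[0, 0, 0.03], [0, 0, 0]],
  [[0, 0, 0], [0, 0, 0]],
])

```text
t: 7.27
eef_pos: [600.4, 185.0, 163.7]
tcp_rot: [3.141, 0.0, 2.919]
ft_force: [3.9, -0.4, 5.0]
opening: 0.005
```

drive_tool([
  [[0, 0, 0.03], [0, 0, 0]],
  [[0, 0, 0.02], [0, 0, 0]],
])

```text
t: 7.43
eef_pos: [600.5, 185.0, 162.5]
tcp_rot: [3.141, 0.001, 2.919]
ft_force: [2.6, -0.9, 9.8]
opening: 0.004
```

drive_tool([
  [[0, 0, 0.03], [0, 0, 0]],
  [[0, 0, 0.02], [0, 0, 0]],
])

```text
t: 7.6
eef_pos: [600.6, 185.0, 161.7]
tcp_rot: [3.141, 0.001, 2.919]
ft_force: [0.9, -0.8, 16.9]
opening: 0.003
```

```bash
python3 - <<'E'
from cell import env
import cv2,numpy as np
p=env.read_camera("scene"); im=p["pixels"]
cv2.imwrite("pics/c5.png",cv2.resize(im[110:230,360:480],None,fx=5,fy=5,interpolation=cv2.INTER_CUBIC))
s=env.state();print(s["eef_pos"],s["ft_force"],s["opening"],s["moment"])
E
```

```text
[600.56937904 185.05907977 161.78376876] [ 1.40125599 -0.5334675  15.50502109] 0.004476703184432659 [-0.13427944 -0.06179628  0.00325259]
```

View pics/c5.png

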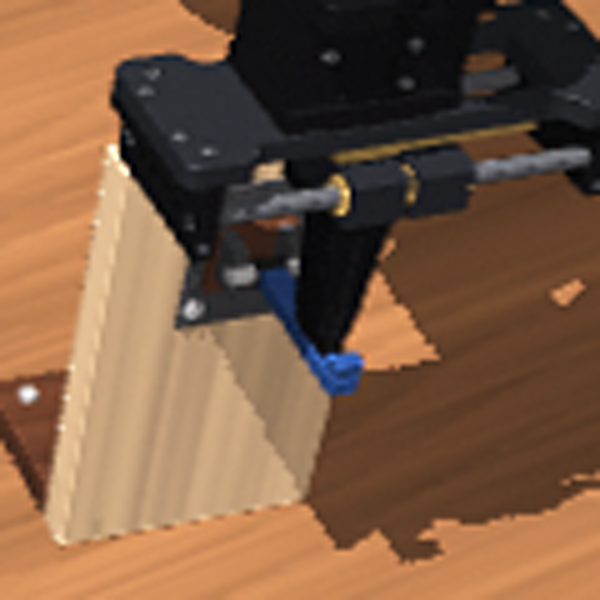

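drive_tool([
  [[0, 0, 0.005], [0, 0, 0]],
  [[0, 0, 0], [0, 0, 0]],
  [[0, 0, 0], [0, 0, 0]],
  [[0, 0, 0], [0, 0, 0]],
  [[0, 0, 0], [0, 0, 0]],
])

```text
t: 8.07
eef_pos: [600.6, 185.0, 161.9]
tcp_rot: [3.141, 0.002, 2.919]
ft_force: [1.1, -1.2, 14.8]
opening: 0.003
```

drive_tool([
  [[0, 0, 0], [0, 0, 0]],
  [[0, 0, 0], [0, 0, 0]],
])

```text
t: 8.23
eef_pos: [600.6, 185.1, 161.8]
tcp_rot: [3.141, 0.002, 2.919]
ft_force: [1.1, -0.7, 15.1]
opening: 0.003
```

I'll press once more a bit nearer the tip, in case the contact was at the finger's inner edge.

drive_tool([
  [[0, 0, -0.12], [0, 0, 0]],
  [[-0.2, 0, 0], [0, 0, 0]],
  [[0, 0, 0], [0, 0, 0]],
  [[0, 0, 0.06], [0, 0, 0]],
])

```text
t: 8.57
eef_pos: [605.9, 183.6, 161.9]
tcp_rot: [-3.141, -0.001, 2.919]
ft_force: [-2.5, -0.3, 11.4]
opening: 0.006
```

drive_tool([
  [[0, 0, 0.02], [0, 0, 0]],
  [[0, 0, 0.015], [0, 0, 0]],
])

```text
t: 8.73
eef_pos: [605.9, 183.7, 161.6]
tcp_rot: [3.142, -0.0, 2.919]
ft_force: [-3.8, -0.5, 12.7]
opening: 0.007
```

drive_tool([
  [[0, 0, 0.008], [0, 0, 0]],
  [[0, 0, 0], [0, 0, 0]],
  [[0, 0, 0], [0, 0, 0]],
  [[0, 0, 0], [0, 0, 0]],
  [[0, 0, 0], [0, 0, 0]],
])

```text
t: 9.15
eef_pos: [605.9, 183.7, 161.7]
tcp_rot: [3.141, 0.0, 2.919]
ft_force: [-2.9, -1.4, 13.0]
opening: 0.004
```

drive_tool([
  [[0, 0, 0.005], [0, 0, 0]],
  [[0, 0, 0], [0, 0, 0]],
  [[0, 0, 0], [0, 0, 0]],
  [[0, 0, 0], [0, 0, 0]],
  [[0, 0, 0], [0, 0, 0]],
])

```text
t: 9.57
eef_pos: [605.9, 183.7, 161.6]
tcp_rot: [3.141, 0.0, 2.919]
ft_force: [-4.3, -0.1, 12.2]
opening: 0.002
```

```bash
cat >> h.py <<'E'
def plan(p0,rot0,p1,rot1,n):
    R0=R.from_euler('xyz',rot0);R1=R.from_euler('xyz',rot1)
    rv=(R0.inv()*R1).as_rotvec()/n; d=(np.array(p1)-p0)/n
    Rc=R0
    for i in range(n):
        print([np.round(Rc.inv().apply(d)/30,3).tolist(),np.round(rv/.08,3).tolist()]); Rc=Rc*R.from_rotvec(rv)
E
python3 - <<'E'
from cell import env
from h import *
s=env.state();print(s["joints"].round(3))
plan([605.9,183.7,240],s["tcp_rot"],[549,-223,265],[np.pi,0,1.583],17)
E
```

```text
[ 0.19   0.556  1.596  0.     0.99  -1.158]
[[-0.067, -0.802, -0.049], [0.0, -0.0, 0.982]]
[[-0.13, -0.795, -0.049], [0.0, -0.0, 0.982]]
[[-0.192, -0.782, -0.049], [0.0, -0.0, 0.982]]
[[-0.253, -0.764, -0.049], [0.0, -0.0, 0.982]]
[[-0.312, -0.742, -0.049], [0.0, -0.0, 0.982]]
[[-0.369, -0.715, -0.049], [0.0, -0.0, 0.982]]
[[-0.425, -0.684, -0.049], [0.0, -0.0, 0.982]]
[[-0.477, -0.649, -0.049], [0.0, -0.0, 0.982]]
[[-0.526, -0.609, -0.049], [0.0, -0.0, 0.982]]
[[-0.573, -0.566, -0.049], [0.0, -0.0, 0.982]]
[[-0.615, -0.519, -0.049], [0.0, -0.0, 0.982]]
[[-0.654, -0.47, -0.049], [0.0, -0.0, 0.982]]
[[-0.689, -0.417, -0.049], [0.0, -0.0, 0.982]]
[[-0.72, -0.361, -0.049], [0.0, -0.0, 0.982]]
[[-0.746, -0.304, -0.049], [0.0, -0.0, 0.982]]
[[-0.767, -0.244, -0.049], [0.0, -0.0, 0.982]]
[[-0.784, -0.183, -0.049], [0.0, -0.0, 0.982]]
```

drive_tool([
  [[0, 0, -0.2], [0, 0, 0]],
  [[0, 0, -0.6], [0, 0, 0]],
  [[0, 0, -0.9], [0, 0, 0]],
  [[0, 0, -0.9], [0, 0, 0]],
], jaw=-0.1)

```text
t: 9.9
eef_pos: [605.4, 183.5, 238.5]
tcp_rot: [-3.14, -0.003, 2.919]
ft_force: [0.2, -0.1, -0.5]
opening: 0.23
```

drive_tool([
  [[-0.067, -0.8, -0.1], [0, 0, 0.98]],
  [[-0.13, -0.795, -0.1], [0, 0, 0.98]],
  [[-0.192, -0.78, -0.1], [0, 0, 0.98]],
  [[-0.253, -0.764, -0.1], [0, 0, 0.98]],
  [[-0.312, -0.742, -0.1], [0, 0, 0.98]],
])

```text
t: 10.32
eef_pos: [588.8, 63.1, 253.3]
tcp_rot: [-3.141, -0.001, 2.523]
ft_force: [0.3, 0.7, 0.7]
opening: 0.451
```

drive_tool([
  [[-0.37, -0.715, -0.1], [0, 0, 0.98]],
  [[-0.425, -0.684, -0.1], [0, 0, 0.98]],
  [[-0.477, -0.65, -0.1], [0, 0, 0.98]],
  [[-0.526, -0.61, 0], [0, 0, 0.98]],
  [[-0.573, -0.566, 0], [0, 0, 0.98]],
])

```text
t: 10.73
eef_pos: [572.3, -56.6, 262.4]
tcp_rot: [-3.141, -0.001, 2.131]
ft_force: [1.2, 0.2, 0.9]
opening: 0.45
```

drive_tool([
  [[-0.615, -0.519, 0], [0, 0, 0.98]],
  [[-0.654, -0.47, 0], [0, 0, 0.98]],
  [[-0.69, -0.417, 0], [0, 0, 0.98]],
  [[-0.72, -0.361, 0], [0, 0, 0.98]],
  [[-0.2, 0, 0], [0, 0, 0.98]],
])

```text
t: 11.15
eef_pos: [560.2, -159.9, 262.1]
tcp_rot: [-3.14, -0.0, 1.737]
ft_force: [0.1, 0.3, -0.3]
opening: 0.451
```

```bash
python3 - <<'E'
from cell import env
from h import *
s=env.state();print(s["joints"].round(3),s["eef_pos"],s["tcp_rot"])
for n in ["wrist","scene"]:
    p=env.read_camera(n); cv2.imwrite(f"pics/{n}2.png",p["pixels"])
    for t in ["serving_board","red_hinge","post_red","blue_hinge"]:
        print(n,t,[(round(d["score"],2),np.round(d["point"]).tolist()) for d in env.tip_of(t,p)][:3])
s=env.state();print(s["joints"].round(3),s["eef_pos"],s["tcp_rot"])
E
```

```text
[-3.910e-01  3.860e-01  1.603e+00 -1.000e-03  1.154e+00 -5.570e-01] [ 560.20986992 -159.85905264  262.08080179] [-3.14016338e+00 -3.13499975e-04  1.73690117e+00]
wrist serving_board [(0.55, [549.0, -223.0, 148.0])]
wrist red_hinge [(0.97, [521.0, -220.0, 159.0])]
wrist post_red [(0.68, [502.0, -223.0, -4.0]), (0.68, [302.0, -329.0, 1.0]), (0.61, [654.0, -389.0, -2.0])]
wrist blue_hinge []
scene serving_board []
scene red_hinge [(0.93, [322.0, -327.0, 163.0]), (0.7, [514.0, -226.0, 160.0]), (0.55, [677.0, -387.0, 161.0])]
scene post_red [(0.76, [653.0, -393.0, -4.0]), (0.72, [306.0, -330.0, -5.0])]
scene blue_hinge [(0.59, [554.0, 190.0, 157.0])]
[-0.385  0.385  1.602  0.     1.154 -0.559] [ 561.16036941 -156.48518952  262.8465243 ] [ 3.14156437e+00 -1.02317098e-04  1.74436342e+00]
```

View pics/wrist2.png

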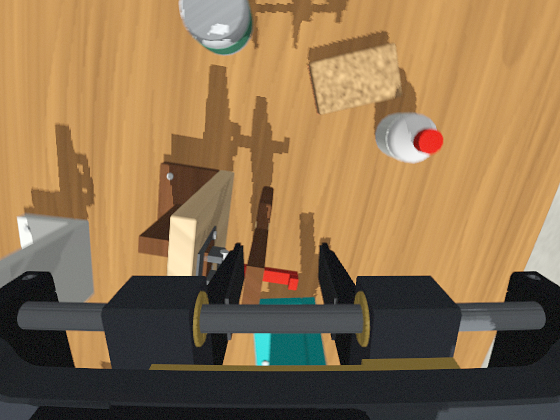

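View pics/scene2.png

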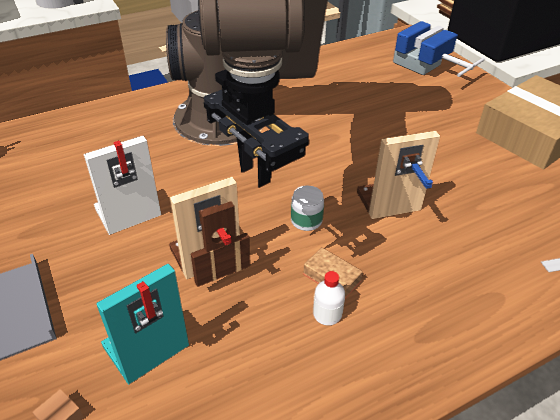

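```bash
python3 - <<'E'
from h import *
import pickle
S,T=pickle.load(open("st0.pkl","rb"))
for bx in (50,):
  c=np.array([500+bx,-223.3]);ex=np.array([1,.012]);ey=np.array([-.012,1])
  P=[np.r_[c+a*ex+b*ey,207] for a,b in ((7,29),(7,-29),(-7,-29),(-7,29))]
  ims=[]
  for p,o,n in((T,(310,165),'t'),(S,(160,170),'s')):
    im=cv2.resize(p["pixels"][o[1]:o[1]+120,o[0]:o[0]+100],None,fx=4,fy=4,interpolation=cv2.INTER_CUBIC)
    q=((proj(p,P)-o+.5)*4-.5).round().astype(int)
    print(q.tolist()); cv2.polylines(im,[q.reshape(-1,1,2)],True,(0,255,0),1); ims.append(im)
  cv2.imwrite("pics/ov1.png",np.hstack(ims))
plan([561.2,-156.5,262.8],[np.pi,0,1.744],[549.5,-223.3,243],[np.pi,0,1.583],4)
E
```

```text
[[137, 70], [263, 64], [266, 93], [140, 99]]
[[296, 144], [169, 188], [156, 167], [282, 124]]
[[-0.532, -0.192, 0.165], [0.0, -0.0, 0.503]]
[[-0.539, -0.17, 0.165], [0.0, -0.0, 0.503]]
[[-0.545, -0.149, 0.165], [0.0, -0.0, 0.503]]
[[-0.551, -0.127, 0.165], [0.0, -0.0, 0.503]]
```

View pics/ov1.png

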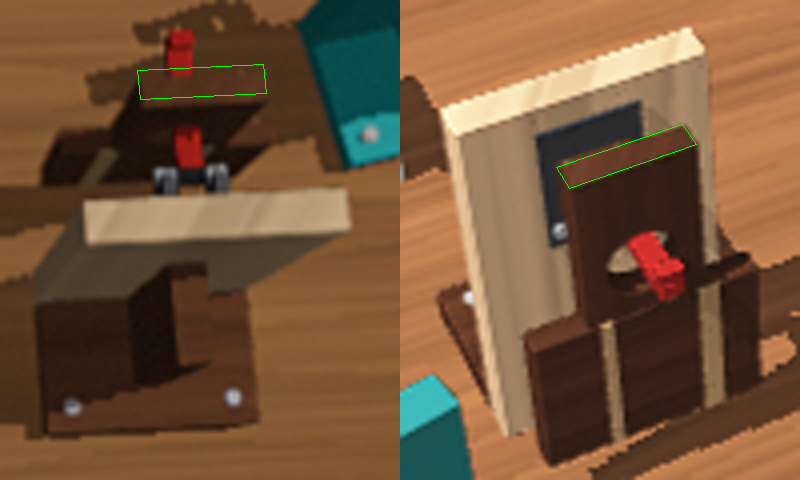

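The board's top edge matches the overlay within about 1 px in both views. Moving above it.

drive_tool([
  [[-0.532, -0.192, 0.165], [0, 0, 0.5]],
  [[-0.54, -0.17, 0.165], [0, 0, 0.5]],
  [[-0.545, -0.15, 0.165], [0, 0, 0.5]],
  [[-0.55, -0.127, 0.165], [0, 0, 0.5]],
  [[0, 0, 0], [0, 0, 0]],
])

```text
t: 12.07
eef_pos: [548.7, -225.7, 242.1]
tcp_rot: [-3.14, -0.0, 1.58]
ft_force: [-0.0, 0.7, -0.5]
opening: 0.449
```

```bash
python3 - <<'E'
from cell import env
from h import *
s=env.state();print(s["joints"].round(3),s["eef_pos"],s["tcp_rot"])
for n in ["wrist","scene"]:
    p=env.read_camera(n); cv2.imwrite(f"pics/{n}3.png",p["pixels"])
E
```

```text
[-0.501  0.42   1.604 -0.     1.119 -0.51 ] [ 548.71920631 -225.6808965   242.05653181] [-3.14047358e+00 -2.00832463e-04  1.57984620e+00]
```

View pics/wrist3.png

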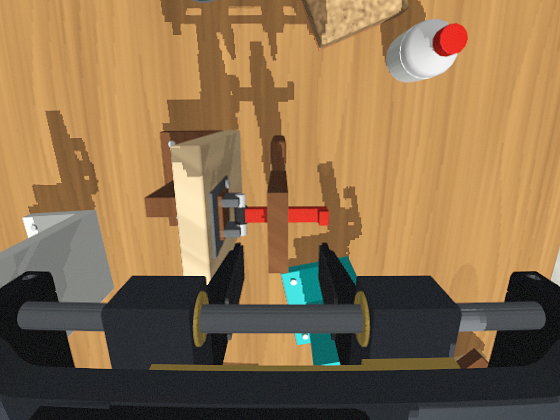

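View pics/scene3.png

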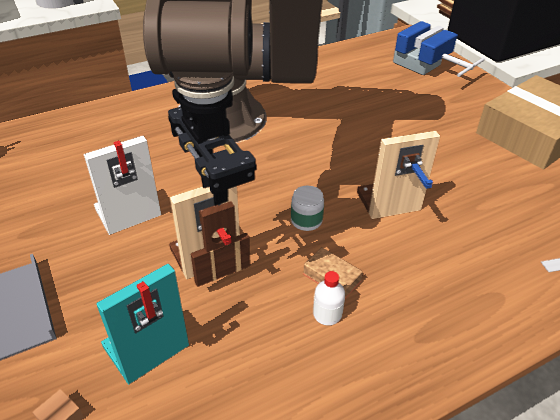

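```bash
python3 - <<'E'
from cell import env
from h import *
p=env.read_camera("wrist")
def at(uv,z):
    o,v=ray(p,uv);return (o+v*(z-o[2])/v[2]).round(1)
for uv,z in [((268,188),207),((287,188),207),((269,272),207),((289,272),207),((328,215),172),((250,215),164),((329,207),172),((329,223),172)]: print(uv,z,at(uv,z))
E
```

```text
(268, 188) 207 [ 539.7 -188.3  207. ]
(287, 188) 207 [ 552.  -188.1  207. ]
(269, 272) 207 [ 540.4 -248.6  207. ]
(289, 272) 207 [ 554.5 -248.4  207. ]
(328, 215) 172 [ 585.  -217.1  172. ]
(250, 215) 164 [ 523.6 -220.4  164. ]
(329, 207) 172 [ 585.5 -210.6  172. ]
(329, 223) 172 [ 586.2 -223.6  172. ]
```

drive_tool([
  [[0.15, -0.04, 0], [0, 0, 0]],
  [[0, 0, 0.6], [0, 0, 0]],
  [[0, 0, 0.7], [0, 0, 0]],
  [[0, 0, 0.6], [0, 0, 0]],
  [[0, 0, 0.12], [0, 0, 0]],
])

```text
t: 12.63
eef_pos: [547.3, -217.8, 180.2]
tcp_rot: [-3.139, -0.002, 1.584]
ft_force: [-0.1, 0.1, -0.8]
opening: 0.448
```

drive_tool([
  [[0, 0, 0], [0, 0, 0]],
  [[0, 0, 0], [0, 0, 0]],
  [[0, 0, 0], [0, 0, 0]],
  [[0, 0, 0], [0, 0, 0]],
  [[0, 0, 0], [0, 0, 0]],
], jaw=-1)

```text
t: 13.05
eef_pos: [548.2, -219.5, 183.2]
tcp_rot: [3.141, 0.0, 1.583]
ft_force: [-2.0, 0.8, 1.1]
opening: 0.155
```

drive_tool([
  [[0, 0, 0], [0, 0, 0]],
  [[0, 0, 0], [0, 0, 0]],
  [[0, 0, 0], [0, 0, 0]],
])

```text
t: 13.3
eef_pos: [548.2, -219.5, 182.9]
tcp_rot: [3.141, 0.0, 1.583]
ft_force: [-0.5, 0.6, 4.5]
opening: 0.144
```

drive_tool([
  [[0, 0, -0.1], [0, 0, 0]],
  [[0, 0, -0.2], [0, 0, 0]],
  [[0, 0, -0.2], [0, 0, 0]],
  [[0, 0, 0], [0, 0, 0]],
])

```text
t: 13.63
eef_pos: [548.4, -219.6, 198.7]
tcp_rot: [3.14, 0.001, 1.583]
ft_force: [0.2, -0.2, -1.5]
opening: 0.146
```

```bash
python3 - <<'E'
from cell import env
from h import *
p=env.read_camera("scene"); im=p["pixels"]
cv2.imwrite("pics/c6.png",cv2.resize(im[150:290,150:290],None,fx=4,fy=4,interpolation=cv2.INTER_CUBIC))
p=env.read_camera("wrist");cv2.imwrite("pics/w6.png",p["pixels"])
s=env.state();print(s["eef_pos"],s["ft_force"],s["opening"])
E
```

```text
[ 548.13101375 -219.4226617   197.68551231] [-0.26193545 -0.94501795 -2.05001532] 0.14359511861691907
```

View pics/c6.png

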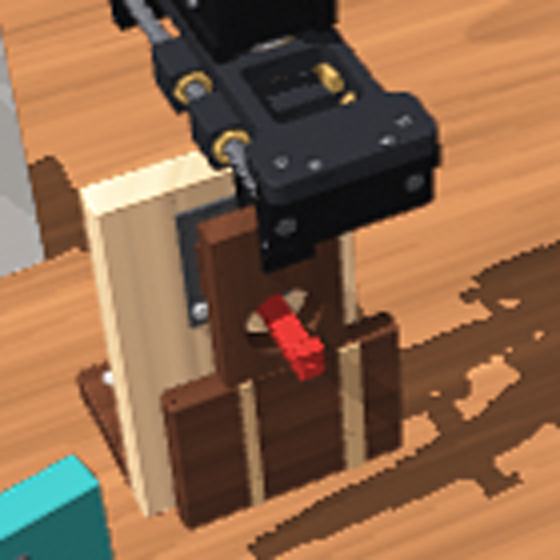

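View pics/w6.png

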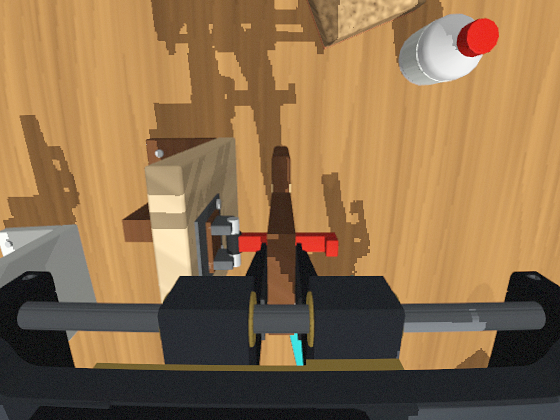

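Board held (opening 0.144, about 2 N) and lifted clear, with the hook through the middle of the hole. Sliding it out along +x.

drive_tool([
  [[0, 0.3, 0], [0, 0, 0]],
  [[0, 0.6, 0], [0, 0, 0]],
  [[0, 0.6, 0], [0, 0, 0]],
  [[0, 0.6, 0], [0, 0, 0]],
  [[0, 0.4, 0], [0, 0, 0]],
])

```text
t: 14.15
eef_pos: [624.9, -218.3, 196.9]
tcp_rot: [3.141, -0.0, 1.583]
ft_force: [0.2, 1.4, -2.3]
opening: 0.145
```

```bash
python3 - <<'E'
from cell import env
from h import *
p=env.read_camera("scene"); im=p["pixels"]
cv2.imwrite("pics/c7.png",cv2.resize(im[150:290,150:320],None,fx=4,fy=4,interpolation=cv2.INTER_CUBIC))
s=env.state();print(s["eef_pos"],s["ft_force"],s["opening"])
plan([622,-219,292],[np.pi,0,1.583],[661.8,172.4,292],[np.pi,0,1.346],15)
E
```

```text
[ 626.19428534 -218.29253074  196.69298249] [ 1.30935036  0.4525975  -1.80437408] 0.14536992047097796
[[0.869, 0.099, 0.0], [-0.0, -0.0, 0.198]]
[[0.87, 0.085, 0.0], [-0.0, -0.0, 0.198]]
[[0.871, 0.072, 0.0], [-0.0, -0.0, 0.198]]
[[0.872, 0.058, 0.0], [-0.0, -0.0, 0.198]]
[[0.873, 0.044, 0.0], [-0.0, -0.0, 0.198]]
[[0.874, 0.03, 0.0], [-0.0, -0.0, 0.198]]
[[0.874, 0.016, 0.0], [-0.0, -0.0, 0.198]]
[[0.874, 0.003, 0.0], [-0.0, -0.0, 0.198]]
[[0.874, -0.011, -0.0], [-0.0, -0.0, 0.198]]
[[0.874, -0.025, -0.0], [-0.0, -0.0, 0.198]]
[[0.873, -0.039, -0.0], [-0.0, -0.0, 0.198]]
[[0.873, -0.053, -0.0], [-0.0, -0.0, 0.198]]
[[0.872, -0.066, -0.0], [-0.0, -0.0, 0.198]]
[[0.871, -0.08, -0.0], [-0.0, -0.0, 0.198]]
[[0.869, -0.094, -0.0], [-0.0, -0.0, 0.198]]
```

View pics/c7.png

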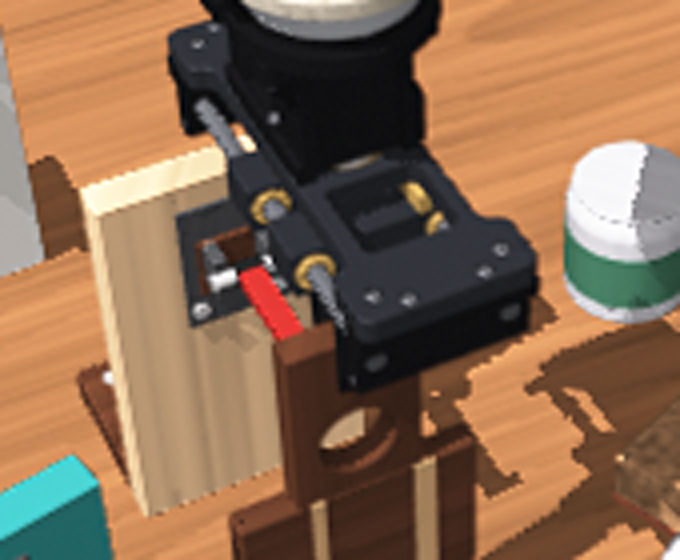

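The board is off the red hook. Raising it clear of the bottle, then carrying it across.

drive_tool([
  [[0, 0, -0.5], [0, 0, 0]],
  [[0, 0, -0.8], [0, 0, 0]],
  [[0, 0, -0.8], [0, 0, 0]],
  [[0, 0, -0.8], [0, 0, 0]],
  [[0.3, 0, -0.3], [0, 0, 0.2]],
])

```text
t: 14.62
eef_pos: [623.6, -210.7, 296.5]
tcp_rot: [3.138, 0.002, 1.566]
ft_force: [-0.3, 0.6, -1.3]
opening: 0.148
```

drive_tool([
  [[0.7, 0.09, 0], [0, 0, 0.2]],
  [[0.87, 0.085, 0], [0, 0, 0.2]],
  [[0.87, 0.07, 0], [0, 0, 0.2]],
  [[0.87, 0.06, 0], [0, 0, 0.2]],
  [[0.87, 0.04, 0], [0, 0, 0.2]],
])

```text
t: 15.03
eef_pos: [638.0, -83.3, 293.1]
tcp_rot: [-3.141, -0.0, 1.486]
ft_force: [0.3, 0.2, -1.4]
opening: 0.144
```

drive_tool([
  [[0.87, 0.03, 0], [0, 0, 0.2]],
  [[0.87, 0.016, 0], [0, 0, 0.2]],
  [[0.87, 0, 0], [0, 0, 0.2]],
  [[0.87, -0.01, 0], [0, 0, 0.2]],
  [[0.87, -0.025, 0], [0, 0, 0.2]],
])

```text
t: 15.45
eef_pos: [653.4, 46.4, 293.1]
tcp_rot: [-3.141, 0.0, 1.406]
ft_force: [0.1, 0.3, -1.8]
opening: 0.145
```

drive_tool([
  [[0.8, -0.03, 0], [0, 0, 0.2]],
  [[0.6, -0.03, 0], [0, 0, 0.2]],
  [[0.4, -0.03, 0], [0, 0, 0.2]],
  [[0.2, 0, 0], [0, 0, 0.15]],
  [[0, 0, 0], [0, 0, 0]],
])

```text
t: 15.87
eef_pos: [661.5, 105.7, 293.0]
tcp_rot: [-3.141, -0.0, 1.348]
ft_force: [-1.0, 0.8, -1.8]
opening: 0.15
```

```bash
python3 - <<'E'
from cell import env
from h import *
s=env.state();print(s["eef_pos"],s["tcp_rot"],s["ft_force"],s["opening"])
plan(s["eef_pos"],s["tcp_rot"],[661.8,172.4,196],[np.pi,0,1.346],6)
E
```

```text
[661.50005663 105.68907984 292.99691327] [-3.14100884e+00 -1.99522570e-05  1.34757497e+00] [-1.04214092  0.83592231 -1.77747096] 0.1495153624572
[[0.362, -0.08, 0.539], [-0.001, -0.0, 0.003]]
[[0.362, -0.08, 0.539], [-0.001, -0.0, 0.003]]
[[0.362, -0.08, 0.539], [-0.001, -0.0, 0.003]]
[[0.362, -0.081, 0.539], [-0.001, -0.0, 0.003]]
[[0.362, -0.081, 0.539], [-0.001, -0.0, 0.003]]
[[0.362, -0.081, 0.539], [-0.001, -0.0, 0.003]]
```

drive_tool([
  [[0.72, -0.16, 0], [0, 0, 0]],
  [[0.72, -0.16, 0], [0, 0, 0]],
  [[0.5, -0.1, 0.4], [0, 0, 0]],
  [[0.23, -0.06, 0.7], [0, 0, 0]],
  [[0, 0, 0.7], [0, 0, 0]],
])

```text
t: 16.28
eef_pos: [661.8, 172.3, 238.2]
tcp_rot: [3.141, -0.0, 1.348]
ft_force: [-0.3, 0.2, -1.3]
opening: 0.142
```

drive_tool([
  [[0, 0, 0.7], [0, 0, 0]],
  [[0, 0, 0.6], [0, 0, 0]],
  [[0, 0, 0.1], [0, 0, 0]],
  [[0, 0, 0], [0, 0, 0]],
])

```text
t: 16.62
eef_pos: [661.5, 170.6, 195.7]
tcp_rot: [-3.139, 0.001, 1.347]
ft_force: [0.5, -0.1, -2.4]
opening: 0.143
```

```bash
python3 - <<'E'
from cell import env
from h import *
p=env.read_camera("scene"); im=p["pixels"]
cv2.imwrite("pics/c8.png",cv2.resize(im[90:240,350:500],None,fx=4,fy=4,interpolation=cv2.INTER_CUBIC))
p=env.read_camera("wrist");cv2.imwrite("pics/w8.png",p["pixels"])
p=env.read_camera("top");cv2.imwrite("pics/t8.png",cv2.resize(p["pixels"][90:240,60:210],None,fx=4,fy=4,interpolation=cv2.INTER_CUBIC))
s=env.state();print(s["eef_pos"],s["tcp_rot"],s["ft_force"],s["opening"])
E
```

```text
[662.44464372 171.06793096 198.59962996] [ 3.13994250e+00 -7.06076725e-04  1.34660402e+00] [ 1.00821883 -0.47311867 -2.3183642 ] 0.14595744815779027
```

View pics/c8.png

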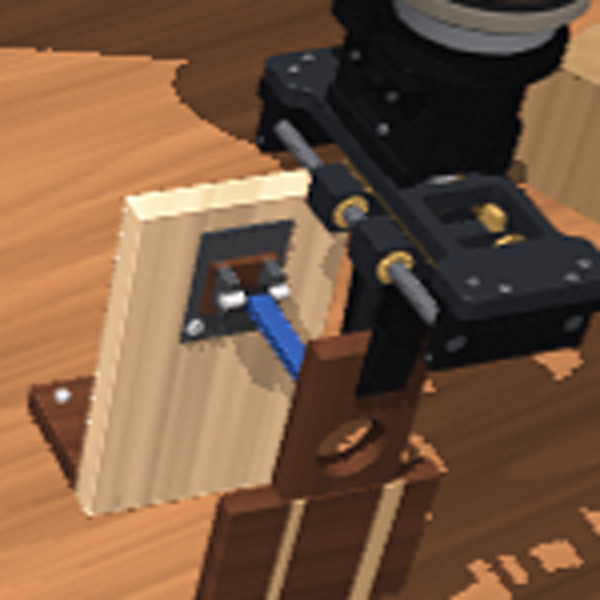

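View pics/w8.png

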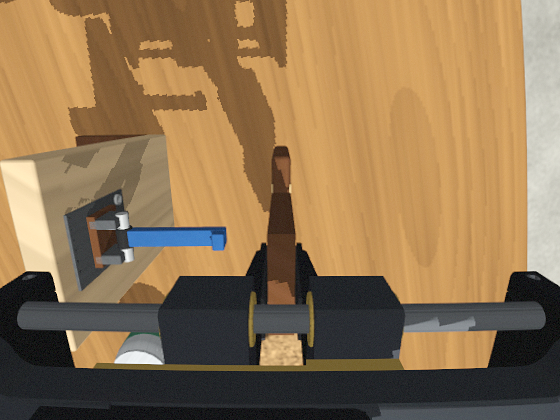

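View pics/t8.png

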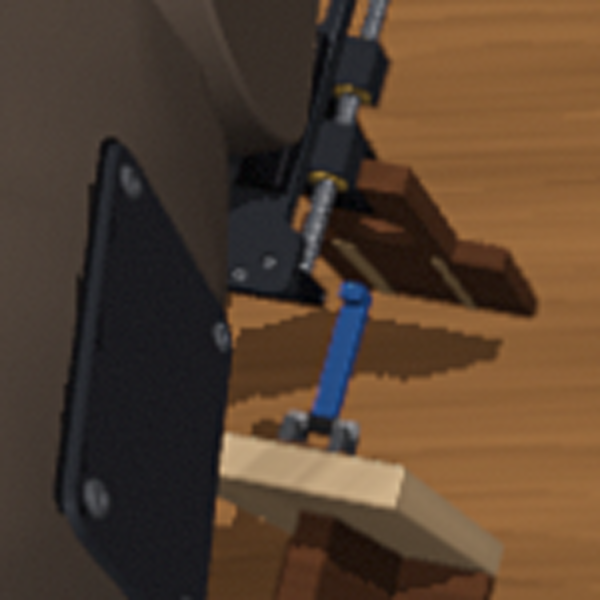

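```bash
python3 - <<'E'
from cell import env
from h import *
W=env.read_camera("wrist");T=env.read_camera("top");s=env.state();print(s["eef_pos"])
S=env.read_camera("scene")
t=tri([(W,(218,238)),(T,((352+.5)/4-.5+60,(288+.5)/4-.5+90))]);print(t,proj(W,t),proj(T,t))
# predicted hole-center / tip points of level hook
ex=np.array([.9748,-.2231]);o=np.array([539.5,198.3])
for dz in(-4,0,4): print(proj(W,np.r_[o+86*ex,172+dz]),proj(T,np.r_[o+86*ex,172+dz]))
E
```

```text
[662.33006338 171.18420091 198.68848379]
[622.8212878  181.24278832 166.59834803] [[220.79576665 239.59283575]] [[146.8601865  162.40295139]]
[[222.04604944 243.12684754]] [[147.71378428 161.87566938]]
[[221.00108537 245.46702336]] [[147.07039665 161.1957629 ]]
[[219.91828679 247.89260393]] [[146.42047341 160.5088821 ]]
```

drive_tool([
  [[0.1, 0, 0.06], [0, 0, 0]],
  [[0, -0.3, 0], [0, 0, 0]],
  [[0, -0.4, 0], [0, 0, 0]],
  [[0, -0.2, 0], [0, 0, 0]],
  [[0, 0, 0], [0, 0, 0]],
])

```text
t: 17.33
eef_pos: [635.0, 180.7, 196.0]
tcp_rot: [-3.141, -0.0, 1.348]
ft_force: [-0.5, 1.1, -1.5]
opening: 0.147
```

```bash
python3 - <<'E'
from cell import env
from h import *
p=env.read_camera("scene"); im=p["pixels"]
cv2.imwrite("pics/c9.png",cv2.resize(im[90:240,350:500],None,fx=4,fy=4,interpolation=cv2.INTER_CUBIC))
s=env.state();print(s["eef_pos"],s["tcp_rot"],s["ft_force"],s["opening"])
E
```

```text
[635.81052205 180.52333016 196.13041777] [ 3.14111173e+00 -2.64509936e-04  1.34742042e+00] [ 0.1393924  -0.68413028 -0.95999076] 0.14513862746253756
```

View pics/c9.png

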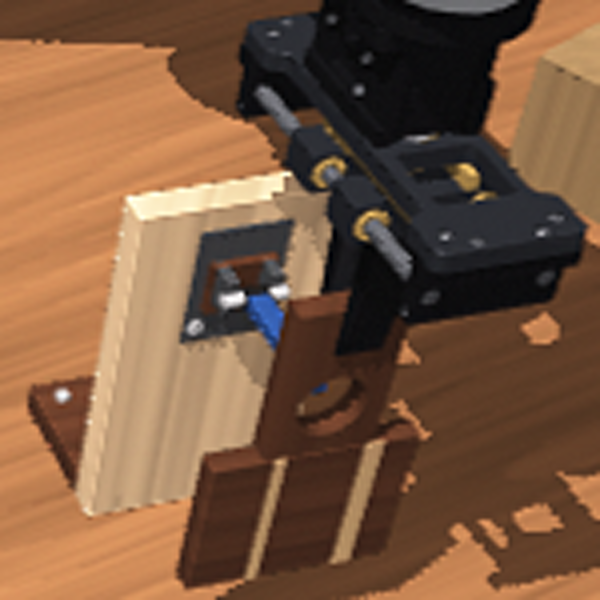

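The blue tip now shows through the hole at (318,385). Continuing in gentle steps while watching the force.

drive_tool([
  [[0, -0.2, 0], [0, 0, 0]],
  [[0, -0.2, 0], [0, 0, 0]],
  [[0, -0.1, 0], [0, 0, 0]],
])

```text
t: 17.63
eef_pos: [620.9, 183.6, 195.6]
tcp_rot: [-3.141, 0.0, 1.347]
ft_force: [0.3, 0.2, -2.1]
opening: 0.145
```

```bash
python3 - <<'E'
from cell import env
from h import *
p=env.read_camera("scene"); im=p["pixels"]
cv2.imwrite("pics/c10.png",cv2.resize(im[90:240,350:500],None,fx=4,fy=4,interpolation=cv2.INTER_CUBIC))
s=env.state();print(s["eef_pos"],s["tcp_rot"],s["ft_force"],s["opening"])
E
```

```text
[620.67230377 183.74302643 195.65105364] [-3.14106801e+00  5.04198253e-05  1.34701120e+00] [-0.10486104 -0.13002332 -1.56043027] 0.14352468287863981
```

View pics/c10.png

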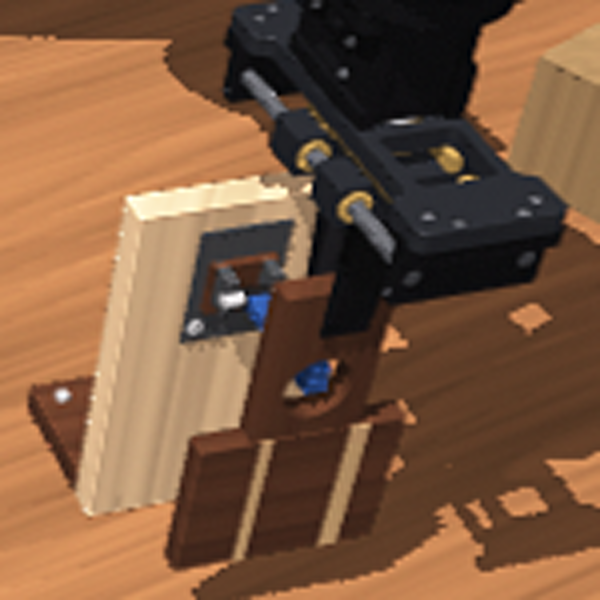

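drive_tool([
  [[0, -0.25, 0], [0, 0, 0]],
  [[0, -0.25, 0], [0, 0, 0]],
  [[0, -0.25, 0], [0, 0, 0]],
  [[0, -0.25, 0], [0, 0, 0]],
  [[0, 0, 0], [0, 0, 0]],
])

```text
t: 18.1
eef_pos: [590.9, 190.6, 195.8]
tcp_rot: [-3.141, 0.0, 1.347]
ft_force: [0.6, -0.3, -2.0]
opening: 0.145
```

```bash
python3 - <<'E'
from cell import env
from h import *
p=env.read_camera("scene"); im=p["pixels"]
cv2.imwrite("pics/c11.png",cv2.resize(im[90:240,350:500],None,fx=4,fy=4,interpolation=cv2.INTER_CUBIC))
s=env.state();print(s["eef_pos"],s["tcp_rot"],s["ft_force"],s["opening"])
E
```

```text
[591.71565626 190.48416127 195.98613728] [ 3.14139218e+00 -1.74258289e-04  1.34743103e+00] [-0.25738223 -0.53352608 -1.32232735] 0.14524938285503522
```

View pics/c11.png

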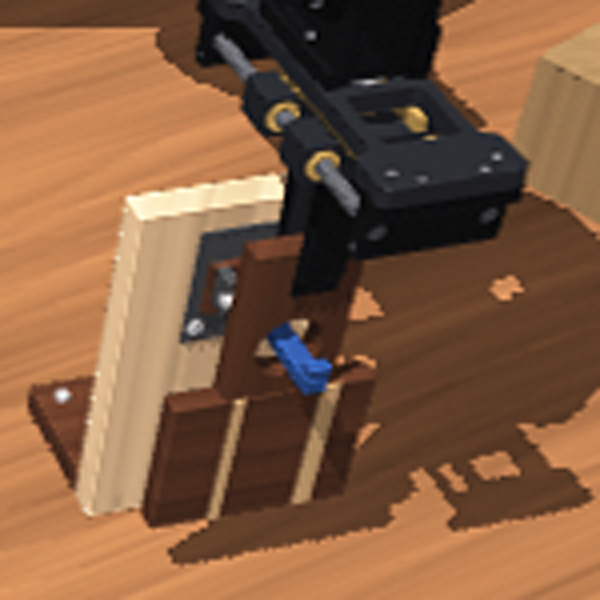

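drive_tool([
  [[0, 0, 0.15], [0, 0, 0]],
  [[0, 0, 0.15], [0, 0, 0]],
  [[0, 0, 0.05], [0, 0, 0]],
  [[0, 0, 0.03], [0, 0, 0]],
])

```text
t: 18.48
eef_pos: [592.3, 190.0, 183.5]
tcp_rot: [-3.141, 0.0, 1.347]
ft_force: [0.7, 0.6, -2.1]
opening: 0.146
```

drive_tool([
  [[0, 0, 0.03], [0, 0, 0]],
  [[0, 0, 0.03], [0, 0, 0]],
])

```text
t: 18.65
eef_pos: [592.6, 190.2, 182.4]
tcp_rot: [3.141, -0.0, 1.347]
ft_force: [-0.3, 1.1, 2.1]
opening: 0.147
```

Contact with the hook felt. Releasing.

drive_tool([
  [[0, 0, 0], [0, 0, 0]],
  [[0, 0, 0], [0, 0, 0]],
  [[0, 0, 0], [0, 0, 0]],
  [[0, 0, 0], [0, 0, 0]],
], jaw=-0.3)

```text
t: 18.98
eef_pos: [592.5, 190.2, 182.7]
tcp_rot: [3.141, -0.0, 1.347]
ft_force: [0.7, 0.2, 0.0]
opening: 0.337
```

drive_tool([
  [[0, 0, -0.3], [0, 0, 0]],
  [[0, 0, -0.6], [0, 0, 0]],
  [[0, 0, -0.9], [0, 0, 0]],
  [[0, 0, -0.7], [0, 0, 0]],
])

```text
t: 19.32
eef_pos: [592.5, 190.2, 259.7]
tcp_rot: [3.141, -0.0, 1.347]
ft_force: [0.3, 0.3, 0.9]
opening: 0.346
```

```bash
python3 - <<'E'
from cell import env
from h import *
p=env.read_camera("scene"); im=p["pixels"]
cv2.imwrite("pics/c12.png",cv2.resize(im[90:240,350:500],None,fx=4,fy=4,interpolation=cv2.INTER_CUBIC))
s=env.state();print(s["eef_pos"],s["tcp_rot"],s["ft_force"],s["opening"])
print(env.tip_of("serving_board",p))
W=env.read_camera("wrist");cv2.imwrite("pics/w12.png",W["pixels"]);print(env.tip_of("serving_board",W))
E
```

```text
[593.70236991 190.50361071 263.8952124 ] [ 3.13535062e+00 -2.94815925e-03  1.34684743e+00] [-0.16821461 -0.22342846  3.96550405] 0.3517518540349917
[{'point': [592.3, 189.9, 149.1], 'score': 0.79}]
[{'point': [592.0, 189.3, 147.3], 'score': 0.93}]
```

View pics/c12.png

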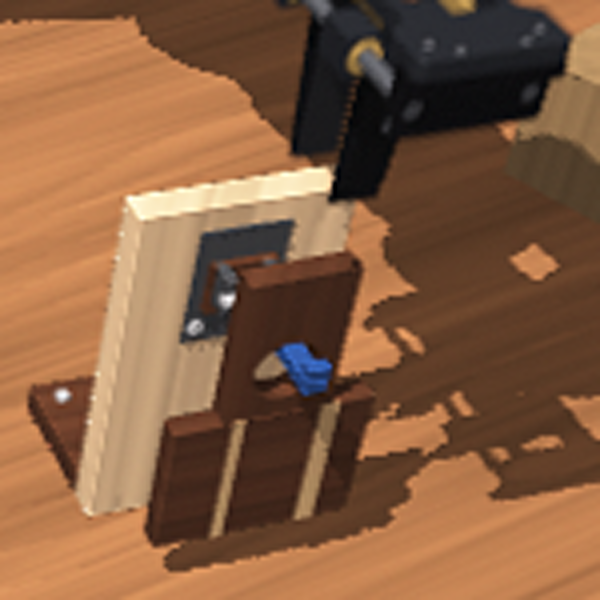

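View pics/w12.png

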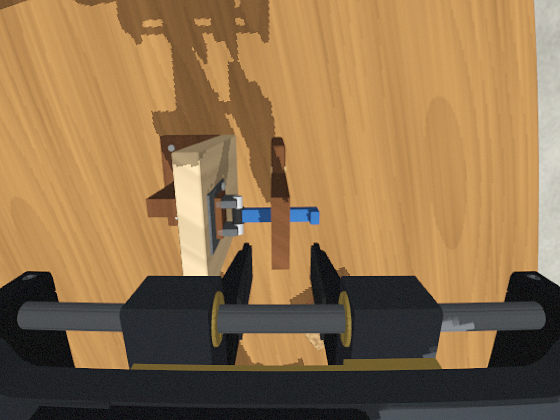

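The board hangs freely on blue: nets put it at (592,190,148), which is px≈52, py≈+3, and the picture agrees. Now the red hook.

```bash
python3 - <<'E'
from cell import env
from h import *
s=env.state()
plan([592.5,190.2,262],[np.pi,0,1.347],[572,-222,250],[np.pi,0,0.012],18)
E
```

```text
[[-0.753, 0.132, 0.022], [0.0, -0.0, 0.927]]
[[-0.741, 0.188, 0.022], [0.0, -0.0, 0.927]]
[[-0.725, 0.242, 0.022], [0.0, -0.0, 0.927]]
[[-0.705, 0.295, 0.022], [0.0, -0.0, 0.927]]
[[-0.681, 0.347, 0.022], [0.0, -0.0, 0.927]]
[[-0.654, 0.396, 0.022], [0.0, -0.0, 0.927]]
[[-0.622, 0.444, 0.022], [0.0, -0.0, 0.927]]
[[-0.588, 0.488, 0.022], [0.0, -0.0, 0.927]]
[[-0.55, 0.531, 0.022], [0.0, -0.0, 0.927]]
[[-0.509, 0.57, 0.022], [0.0, -0.0, 0.927]]
[[-0.466, 0.606, 0.022], [0.0, -0.0, 0.927]]
[[-0.419, 0.639, 0.022], [0.0, -0.0, 0.927]]
[[-0.371, 0.668, 0.022], [0.0, -0.0, 0.927]]
[[-0.32, 0.694, 0.022], [0.0, -0.0, 0.927]]
[[-0.268, 0.716, 0.022], [0.0, -0.0, 0.927]]
[[-0.214, 0.734, 0.022], [0.0, -0.0, 0.927]]
[[-0.159, 0.747, 0.022], [0.0, -0.0, 0.927]]
[[-0.104, 0.757, 0.022], [0.0, -0.0, 0.927]]
```

drive_tool([
  [[-0.75, 0.13, -0.2], [0, 0, 0.93]],
  [[-0.74, 0.19, 0], [0, 0, 0.93]],
  [[-0.725, 0.24, 0], [0, 0, 0.93]],
  [[-0.705, 0.295, 0], [0, 0, 0.93]],
  [[-0.68, 0.35, 0], [0, 0, 0.93]],
], jaw=-0.1)

```text
t: 19.93
eef_pos: [586.0, 74.8, 262.3]
tcp_rot: [-3.14, 0.001, 0.971]
ft_force: [0.6, 0.2, 0.5]
opening: 0.451
```

drive_tool([
  [[-0.65, 0.4, 0], [0, 0, 0.93]],
  [[-0.62, 0.44, 0], [0, 0, 0.93]],
  [[-0.59, 0.49, 0], [0, 0, 0.93]],
  [[-0.55, 0.53, 0], [0, 0, 0.93]],
  [[-0.51, 0.57, 0], [0, 0, 0.93]],
])

```text
t: 20.35
eef_pos: [580.2, -39.7, 262.4]
tcp_rot: [-3.14, 0.001, 0.599]
ft_force: [0.1, 0.0, 0.8]
opening: 0.448
```

drive_tool([
  [[-0.466, 0.606, 0], [0, 0, 0.93]],
  [[-0.42, 0.64, 0], [0, 0, 0.93]],
  [[-0.37, 0.67, 0], [0, 0, 0.93]],
  [[-0.32, 0.69, 0], [0, 0, 0.93]],
  [[-0.27, 0.716, 0], [0, 0, 0.93]],
])

```text
t: 20.77
eef_pos: [574.1, -154.1, 262.3]
tcp_rot: [-3.14, 0.002, 0.227]
ft_force: [-0.1, -0.3, 0.5]
opening: 0.447
```

drive_tool([
  [[-0.21, 0.73, 0], [0, 0, 0.93]],
  [[-0.16, 0.75, 0.1], [0, 0, 0.93]],
  [[-0.1, 0.75, 0.2], [0, 0, 0.93]],
  [[0, 0, 0.2], [0, 0, 0]],
  [[0, 0, 0], [0, 0, 0]],
])

```text
t: 21.18
eef_pos: [570.3, -222.0, 246.0]
tcp_rot: [-3.14, 0.003, 0.007]
ft_force: [0.7, 0.1, -0.3]
opening: 0.448
```

```bash
python3 - <<'E'
from cell import env
from h import *
s=env.state();print(s["eef_pos"],s["tcp_rot"],s["ft_force"],s["opening"],s["joints"].round(2))
W=env.read_camera("wrist");cv2.imwrite("pics/w13.png",W["pixels"])
S=env.read_camera("scene");cv2.imwrite("pics/s13.png",S["pixels"])
T=env.read_camera("top");cv2.imwrite("pics/t13.png",T["pixels"])
for p in(W,S,T): print(p["shot"],[(round(d["score"],2),np.round(d["point"]).tolist()) for d in env.tip_of("red_hinge",p)])
s=env.state();print(s["eef_pos"],s["tcp_rot"])
import pickle;pickle.dump((W,S,T),open("st13.pkl","wb"))
E
```

```text
[ 570.26859773 -222.00665949  246.04605138] [-3.13960434  0.00335339  0.00652963] [ 0.6902685   0.1187777  -0.31910805] 0.44777656328768567 [-0.48  0.45  1.55  0.    1.15  1.08]
29 [(0.76, [520.0, -219.0, 161.0]), (0.65, [672.0, -384.0, 160.0])]
30 [(0.94, [518.0, -225.0, 160.0]), (0.85, [673.0, -391.0, 162.0]), (0.67, [324.0, -325.0, 164.0])]
31 []
[ 571.4219611  -220.71444625  248.72650316] [ 3.14156065e+00 -3.61459355e-04  9.13860259e-03]
```

View pics/w13.png

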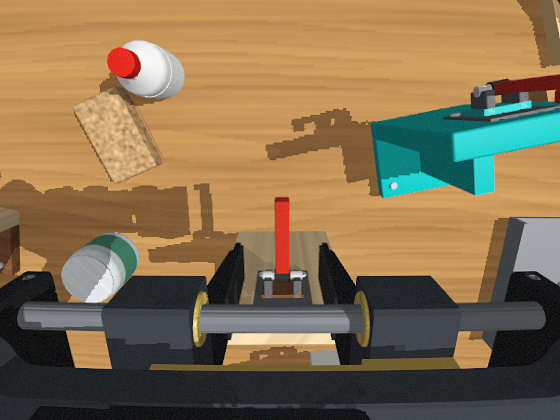

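View pics/s13.png

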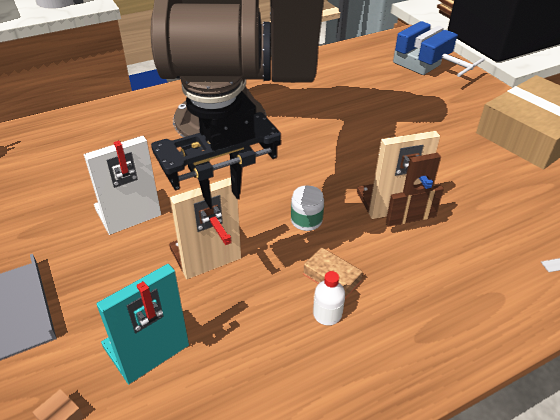

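View pics/t13.png

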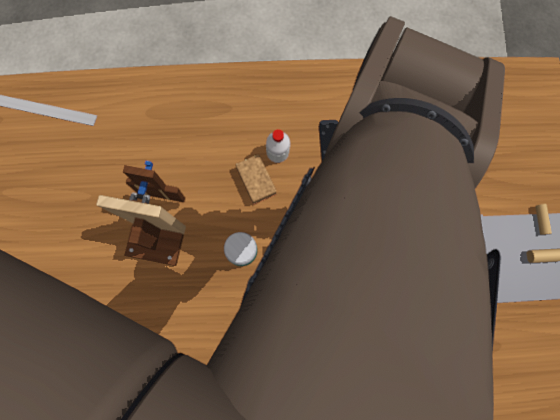

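```bash
python3 - <<'E'
from h import *
import pickle
W,S,T=pickle.load(open("st13.pkl","rb"))
def at(p,uv,z):
    o,v=ray(p,uv);return (o+v*(z-o[2])/v[2]).round(1)
print(at(W,(282,198),172),at(W,(276,270),164),at(W,(288,270),164))
cv2.imwrite("pics/c13.png",cv2.resize(S["pixels"][170:290,160:260],None,fx=5,fy=5,interpolation=cv2.INTER_CUBIC))
for hx in(12,20,28):
    print([((proj(S,[500+hx+70,-223+.012*90+dy,z])[0]-[160,170]+.5)*5-.5).round().tolist() for dy,z in((-6,156),(6,156),(-6,172),(6,172))])
E
```

```text
[ 587.9 -222.2  172. ] [ 521.9 -217.5  164. ] [ 522.  -227.8  164. ]
[[318.0, 364.0], [350.0, 353.0], [315.0, 332.0], [348.0, 320.0]]
[[327.0, 380.0], [360.0, 368.0], [325.0, 347.0], [357.0, 335.0]]
[[337.0, 395.0], [369.0, 383.0], [334.0, 363.0], [367.0, 351.0]]
```

View pics/c13.png

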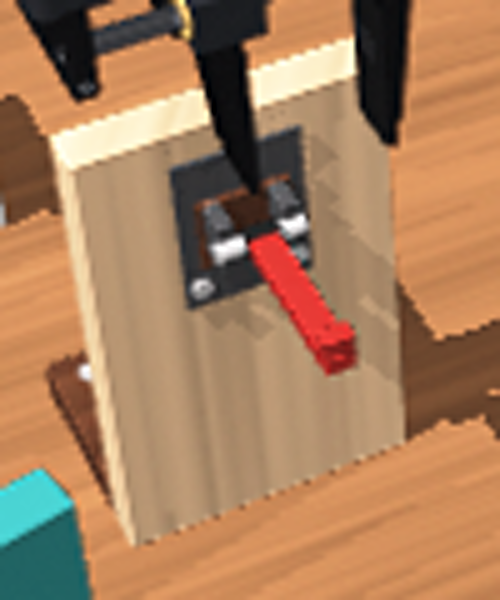

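drive_tool([
  [[-0.08, 0.04, 0.7], [0, 0, 0]],
  [[0, 0, 0.9], [0, 0, 0]],
  [[0, 0, 0.9], [0, 0, 0]],
  [[0, 0, 0.7], [0, 0, 0]],
  [[0, 0, 0.15], [0, 0, 0]],
])

```text
t: 21.9
eef_pos: [567.7, -221.6, 144.9]
tcp_rot: [-3.139, 0.004, 0.009]
ft_force: [-0.9, 0.7, -0.1]
opening: 0.449
```

drive_tool([
  [[0, 0, 0], [0, 0, 0]],
  [[0, 0, 0], [0, 0, 0]],
  [[0, 0, 0], [0, 0, 0]],
  [[0, 0, 0], [0, 0, 0]],
  [[0, 0, 0], [0, 0, 0]],
], jaw=-1)

```text
t: 22.32
eef_pos: [569.2, -222.8, 149.0]
tcp_rot: [3.141, -0.002, 0.008]
ft_force: [-0.3, 0.9, 0.6]
opening: 0.155
```

drive_tool([
  [[0, 0, 0], [0, 0, 0]],
  [[0, 0, 0], [0, 0, 0]],
  [[0, 0, 0], [0, 0, 0]],
])

```text
t: 22.57
eef_pos: [569.1, -222.8, 148.5]
tcp_rot: [3.141, -0.001, 0.008]
ft_force: [0.6, 0.5, 4.5]
opening: 0.122
```

drive_tool([
  [[-0.006, 0, -0.148], [0, 0, 0]],
  [[-0.019, 0, -0.147], [0, 0, 0]],
  [[-0.032, 0, -0.145], [0, 0, 0]],
])

```text
t: 22.82
eef_pos: [566.5, -222.7, 160.5]
tcp_rot: [-3.141, 0.002, 0.008]
ft_force: [-0.1, -1.8, -10.6]
opening: 0.124
```

drive_tool([
  [[-0.044, 0, -0.141], [0, 0, 0]],
  [[-0.057, 0, -0.137], [0, 0, 0]],
  [[-0.07, 0, -0.131], [0, 0, 0]],
])

```text
t: 23.07
eef_pos: [561.6, -222.7, 173.4]
tcp_rot: [-3.141, 0.001, 0.008]
ft_force: [0.6, -1.3, -11.9]
opening: 0.127
```

drive_tool([
  [[-0.08, 0, -0.125], [0, 0, 0]],
  [[-0.09, 0, -0.118], [0, 0, 0]],
  [[-0.1, 0, -0.11], [0, 0, 0]],
  [[-0.107, 0, -0.1], [0, 0, 0]],
])

```text
t: 23.4
eef_pos: [550.9, -222.9, 187.6]
tcp_rot: [3.141, -0.002, 0.007]
ft_force: [5.4, -1.4, -9.1]
opening: 0.119
```

```bash
python3 - <<'E'
from cell import env
from h import *
S=env.read_camera("scene")
cv2.imwrite("pics/c14.png",cv2.resize(S["pixels"][150:290,150:290],None,fx=4,fy=4,interpolation=cv2.INTER_CUBIC))
s=env.state();print(s["eef_pos"],s["tcp_rot"],s["ft_force"],s["opening"])
E
```

```text
[ 550.42768126 -222.85526634  188.13389085] [ 3.14126246e+00 -1.38609306e-03  7.48570312e-03] [ 3.60251303 -0.43879166 -9.92832279] 0.12181800693468577
```

View pics/c14.png

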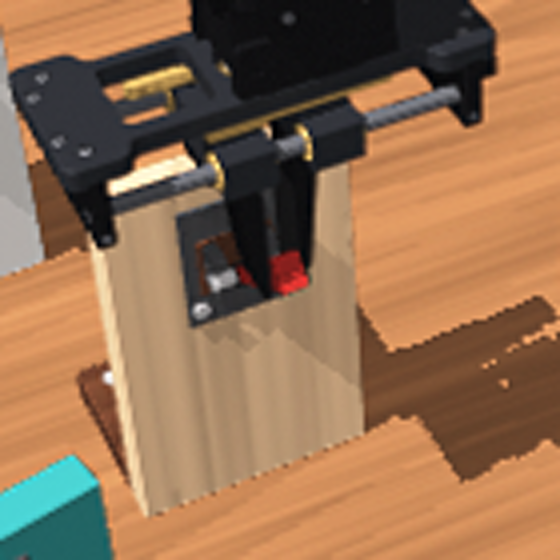

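drive_tool([
  [[-0.117, 0, -0.09], [0, 0, 0]],
  [[-0.125, 0, -0.08], [0, 0, 0]],
  [[-0.13, 0, -0.068], [0, 0, 0]],
  [[-0.137, 0, -0.057], [0, 0, 0]],
])

```text
t: 23.78
eef_pos: [536.9, -223.2, 197.2]
tcp_rot: [3.14, -0.005, 0.007]
ft_force: [9.2, 1.5, -3.9]
opening: 0.117
```

```bash
python3 - <<'E'
from cell import env
from h import *
S=env.read_camera("scene")
cv2.imwrite("pics/c15.png",cv2.resize(S["pixels"][150:290,150:290],None,fx=4,fy=4,interpolation=cv2.INTER_CUBIC))
W=env.read_camera("wrist");cv2.imwrite("pics/w15.png",W["pixels"])
s=env.state();print(s["eef_pos"],s["tcp_rot"],s["ft_force"],s["opening"])
E
```

```text
[ 536.27537898 -223.16289853  197.35270987] [ 3.14045235 -0.00388095  0.0073005 ] [ 6.11378449  0.28055012 -2.33394434] 0.11363559519191112
```

View pics/c15.png

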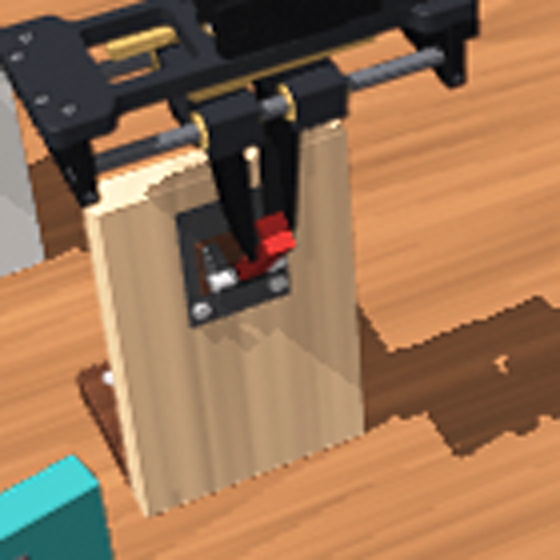

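View pics/w15.png

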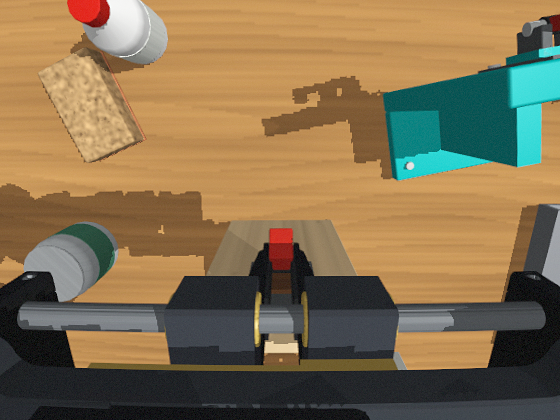

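drive_tool([
  [[0, 0, 0], [0, 0, 0]],
  [[0, 0, 0], [0, 0, 0]],
  [[0, 0, 0], [0, 0, 0]],
  [[0, 0, 0], [0, 0, 0]],
], jaw=-0.2)

```text
t: 24.22
eef_pos: [535.3, -223.0, 196.2]
tcp_rot: [3.141, -0.0, 0.008]
ft_force: [0.2, -0.6, 0.2]
opening: 0.335
```

drive_tool([
  [[0.4, 0, 0], [0, 0, 0]],
  [[0.7, 0, 0], [0, 0, 0]],
  [[0.7, 0, 0], [0, 0, 0]],
  [[0, 0, 0], [0, 0, 0]],
])

```text
t: 24.55
eef_pos: [591.8, -222.6, 195.7]
tcp_rot: [3.141, -0.001, 0.008]
ft_force: [-0.1, 0.1, 0.6]
opening: 0.398
```

drive_tool([
  [[0, 0, -0.2], [0, 0, 0]],
  [[0, 0, 0], [0, 0, 0]],
  [[0, 0, 0], [0, 0, 0]],
  [[0, 0, 0], [0, 0, 0]],
  [[0, 0, 0], [0, 0, 0]],
], jaw=-1)

```text
t: 24.97
eef_pos: [588.9, -222.7, 202.1]
tcp_rot: [-3.142, -0.0, 0.007]
ft_force: [0.4, 0.0, 0.3]
opening: 0.105
```

```bash
python3 - <<'E'
from cell import env
from h import *
S=env.read_camera("scene")
cv2.imwrite("pics/c16.png",cv2.resize(S["pixels"][150:290,150:290],None,fx=4,fy=4,interpolation=cv2.INTER_CUBIC))
s=env.state();print(s["eef_pos"],s["tcp_rot"],s["ft_force"],s["opening"])
E
```

```text
[ 589.01562487 -222.66850402  201.97904709] [-3.14153785e+00 -2.15730142e-05  7.27231913e-03] [-0.02763611 -0.75260108 -0.62026522] 0.0656553871742902
```

View pics/c16.png

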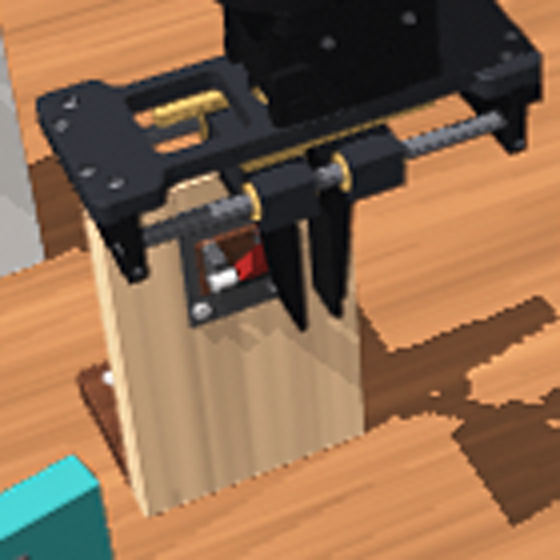

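drive_tool([
  [[-0.2, 0, 0], [0, 0, 0]],
  [[-0.2, 0, 0], [0, 0, 0]],
  [[-0.2, 0, 0], [0, 0, 0]],
  [[-0.15, 0, 0], [0, 0, 0]],
  [[-0.15, 0, 0], [0, 0, 0]],
])

```text
t: 25.43
eef_pos: [564.1, -223.4, 203.8]
tcp_rot: [3.139, -0.007, 0.007]
ft_force: [9.4, -0.6, 7.3]
opening: 0.006
```

drive_tool([
  [[-0.12, 0, -0.05], [0, 0, 0]],
  [[-0.12, 0, -0.05], [0, 0, 0]],
  [[-0.12, 0, -0.05], [0, 0, 0]],
])

```text
t: 25.68
eef_pos: [552.4, -223.3, 207.6]
tcp_rot: [3.14, -0.004, 0.007]
ft_force: [5.8, 0.1, 5.3]
opening: 0.005
```

drive_tool([
  [[-0.07, 0, -0.08], [0, 0, 0]],
  [[-0.07, 0, -0.08], [0, 0, 0]],
  [[-0.05, 0, -0.08], [0, 0, 0]],
])

```text
t: 25.93
eef_pos: [545.5, -222.8, 213.5]
tcp_rot: [-3.141, 0.0, 0.007]
ft_force: [3.4, 0.6, -1.3]
opening: 0.005
```

drive_tool([
  [[-0.05, 0, -0.05], [0, 0, 0]],
  [[-0.05, 0, 0], [0, 0, 0]],
])

```text
t: 26.1
eef_pos: [542.9, -223.0, 215.3]
tcp_rot: [3.142, -0.001, 0.007]
ft_force: [3.6, -0.5, 2.1]
opening: 0.009
```

drive_tool([
  [[-0.05, 0, 0], [0, 0, 0]],
  [[-0.05, 0, 0], [0, 0, 0]],
])

```text
t: 26.27
eef_pos: [540.2, -223.1, 215.5]
tcp_rot: [3.141, -0.001, 0.008]
ft_force: [4.3, -0.4, 3.1]
opening: 0.004
```

drive_tool([
  [[-0.04, 0, 0], [0, 0, 0]],
  [[-0.04, 0, 0], [0, 0, 0]],
])

```text
t: 26.43
eef_pos: [537.6, -223.0, 215.2]
tcp_rot: [3.141, -0.001, 0.008]
ft_force: [4.4, -0.2, 3.4]
opening: 0.005
```

drive_tool([
  [[-0.03, 0, 0], [0, 0, 0]],
  [[-0.03, 0, 0], [0, 0, 0]],
])

```text
t: 26.6
eef_pos: [535.6, -223.0, 215.1]
tcp_rot: [3.142, -0.0, 0.008]
ft_force: [4.0, 0.1, 3.5]
opening: 0.005
```

drive_tool([
  [[-0.03, 0, 0], [0, 0, 0]],
  [[-0.03, 0, 0], [0, 0, 0]],
])

```text
t: 26.77
eef_pos: [533.8, -223.0, 215.0]
tcp_rot: [-3.141, 0.0, 0.008]
ft_force: [3.8, -0.0, 3.0]
opening: 0.004
```

drive_tool([
  [[-0.03, 0, 0], [0, 0, 0]],
  [[-0.03, 0, 0], [0, 0, 0]],
])

```text
t: 26.93
eef_pos: [532.0, -223.0, 215.0]
tcp_rot: [-3.142, -0.0, 0.008]
ft_force: [3.8, 0.2, 2.8]
opening: 0.005
```

drive_tool([
  [[-0.03, 0, 0], [0, 0, 0]],
  [[-0.02, 0, 0], [0, 0, 0]],
])

```text
t: 27.1
eef_pos: [530.6, -223.0, 215.0]
tcp_rot: [-3.142, -0.0, 0.007]
ft_force: [5.4, 0.1, 3.6]
opening: 0.006
```

drive_tool([
  [[-0.03, 0, 0], [0, 0, 0]],
  [[-0.02, 0, 0], [0, 0, 0]],
])

```text
t: 27.27
eef_pos: [529.5, -223.1, 215.1]
tcp_rot: [3.141, -0.001, 0.007]
ft_force: [7.8, -0.3, 1.8]
opening: 0.006
```

drive_tool([
  [[-0.03, 0, 0], [0, 0, 0]],
  [[-0.02, 0, 0], [0, 0, 0]],
])

```text
t: 27.43
eef_pos: [528.6, -223.2, 215.2]
tcp_rot: [3.141, -0.003, 0.007]
ft_force: [11.1, 0.7, 1.3]
opening: 0.004
```

drive_tool([
  [[-0.012, 0, 0], [0, 0, 0]],
  [[0, 0, 0], [0, 0, 0]],
  [[0, 0, 0], [0, 0, 0]],
])

```text
t: 27.68
eef_pos: [528.5, -223.1, 215.2]
tcp_rot: [3.141, -0.003, 0.007]
ft_force: [11.1, 0.1, 1.4]
opening: 0.002
```

drive_tool([
  [[0, 0, 0], [0, 0, 0]],
  [[0, 0, 0], [0, 0, 0]],
  [[0, 0, 0], [0, 0, 0]],
])

```text
t: 27.93
eef_pos: [528.5, -223.1, 215.2]
tcp_rot: [3.141, -0.003, 0.007]
ft_force: [10.0, 0.8, 0.8]
opening: 0.002
```

```bash
python3 - <<'E'
from cell import env
from h import *
S=env.read_camera("scene")
cv2.imwrite("pics/c17.png",cv2.resize(S["pixels"][150:290,150:290],None,fx=4,fy=4,interpolation=cv2.INTER_CUBIC))
W=env.read_camera("wrist");cv2.imwrite("pics/w17.png",W["pixels"])
s=env.state();print(s["eef_pos"],s["tcp_rot"],s["ft_force"],s["opening"])
E
```

```text
[ 528.49017136 -223.15514225  215.21784202] [ 3.14109532e+00 -3.07222269e-03  7.45778533e-03] [11.33967801  0.44846718  0.4507025 ] 0.006125783768329143
```

View pics/c17.png

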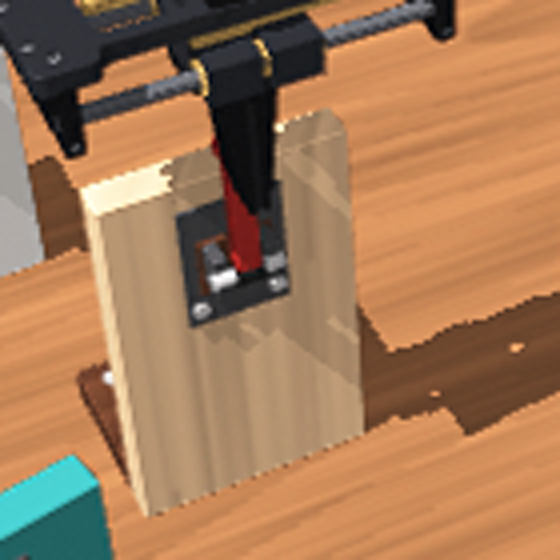

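View pics/w17.png

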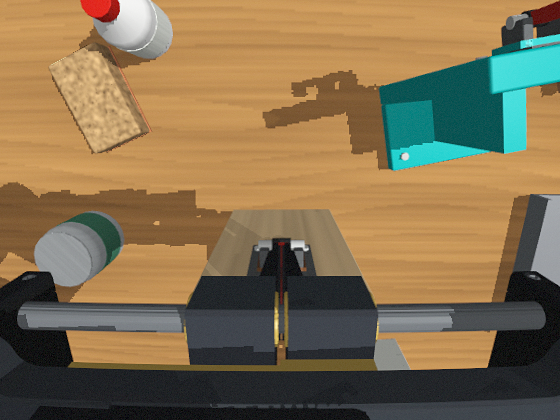

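drive_tool([
  [[-0.02, 0, 0], [0, 0, 0]],
  [[0, 0, 0], [0, 0, 0]],
])

```text
t: 28.2
eef_pos: [528.1, -223.2, 215.3]
tcp_rot: [3.141, -0.004, 0.007]
ft_force: [13.1, 0.1, -0.5]
opening: 0.006
```

drive_tool([
  [[0, 0, 0], [0, 0, 0]],
  [[0, 0, 0], [0, 0, 0]],
])

```text
t: 28.37
eef_pos: [528.1, -223.2, 215.2]
tcp_rot: [3.141, -0.004, 0.007]
ft_force: [12.0, 0.3, 0.8]
opening: 0.003
```

drive_tool([
  [[-0.003, 0, 0], [0, 0, 0]],
  [[0, 0, 0], [0, 0, 0]],
  [[0, 0, 0], [0, 0, 0]],
  [[0, 0, 0], [0, 0, 0]],
  [[0, 0, 0], [0, 0, 0]],
])

```text
t: 28.78
eef_pos: [528.1, -223.2, 215.3]
tcp_rot: [3.141, -0.004, 0.007]
ft_force: [12.5, 0.1, -0.4]
opening: 0.002
```

drive_tool([
  [[0, 0, 0], [0, 0, 0]],
  [[0, 0, 0], [0, 0, 0]],
  [[0, 0, 0], [0, 0, 0]],
])

```text
t: 29.03
eef_pos: [528.1, -223.2, 215.2]
tcp_rot: [3.141, -0.004, 0.007]
ft_force: [11.6, 1.6, -0.2]
opening: 0.004
```

drive_tool([
  [[0.05, 0, 0], [0, 0, 0]],
  [[0.3, 0, 0], [0, 0, 0]],
  [[0.7, 0, 0], [0, 0, 0]],
  [[0.9, 0, -0.5], [0, 0, 0]],
  [[0.5, 0, -0.9], [0, 0, 0]],
])

```text
t: 29.45
eef_pos: [600.3, -221.9, 254.2]
tcp_rot: [-3.138, 0.007, 0.008]
ft_force: [-0.1, 0.3, -0.0]
opening: 0.005
```

drive_tool([
  [[0, 0, -0.9], [0, 0, 0]],
  [[0, 0, -0.9], [0, 0, 0]],
  [[0, 0, -0.3], [0, 0, 0]],
  [[0, 0, 0], [0, 0, 0]],
])

```text
t: 29.78
eef_pos: [600.2, -222.6, 321.6]
tcp_rot: [3.141, -0.001, 0.008]
ft_force: [-0.0, -0.3, -0.1]
opening: 0.005
```

```bash
python3 - <<'E'
from cell import env
from h import *
S=env.read_camera("scene")
cv2.imwrite("pics/s18.png",S["pixels"])
c=[S["pixels"][150:290,150:290],S["pixels"][100:240,350:490]]
cv2.imwrite("pics/c18.png",cv2.resize(np.hstack(c),None,fx=2.8,fy=2.8,interpolation=cv2.INTER_CUBIC))
for t in ["serving_board","glue_bottle","oil_tin","sanding_block"]: print(t,[(round(d["score"],2),d["point"]) for d in env.tip_of(t,S)])
s=env.state();print(s["eef_pos"],s["tcp_rot"],s["ft_force"],s["opening"],s["t"])
E
```

```text
serving_board [(0.86, [592.3, 189.0, 147.4])]
glue_bottle [(0.82, [695.9, -79.0, -1.4])]
oil_tin [(0.94, [457.2, 11.9, -2.5]), (0.27, [536.9, 199.5, 1.5])]
sanding_block [(0.61, [622.0, -23.7, -3.2])]
[ 599.54680065 -222.36596628  318.21690216] [-3.14025284e+00  2.75805955e-03  7.51500048e-03] [-0.55610595  0.27221735  0.11256482] 0.00530227748810179 30.0333
```

View pics/c18.png

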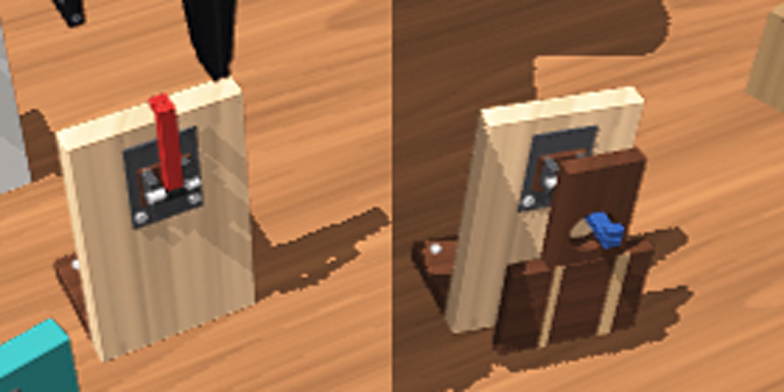

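View pics/s18.png

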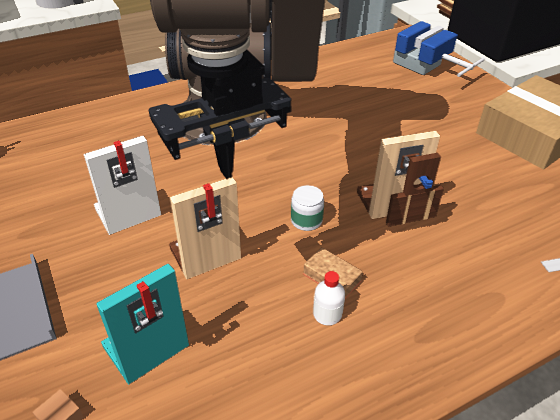

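Red is folded upright, the board hangs on blue, and the bystanders haven't moved. Handing in.

```bash
python3 - <<'E'
from cell import env
print(env.job_done()); print(env.state()["t"])
E
```

```text
the job is handed in; nothing more can be done
None
the job is handed in; nothing more can be done
```

The job is handed in at about 30 s of the 72 s allowed. No verdict was given, so the results below rest on my own force readings and pictures.

- **Blue hook:** I swung it out and pressed it onto its stop twice. The first press held about 15 N for about 0.6 s, the second 12–13 N for about 0.8 s a little nearer the tip. Across the possible contact points the bush twist works out at about 0.02–0.03 rad, inside the 0.018–0.045 window.
- **Board:** I moved it from the red hook to the blue one and let go. The networks place it about 52 mm in front of the post, 3 mm to the side and 148 mm up, hanging upright with the fingers off.
- **Red hook:** I folded it up by pinching it, then pressed it onto its stop. The push held at 11.6–13 N for about 0.8 s, so a reading or two fell just under 12 N. The estimated twist is about 0.03 rad.

**Last checks:** the final picture shows the red hook standing upright, the board on the blue hook and the tool well clear. The bottle, tin and sanding block are within a few mm of where they started.

The hook angles and bush twists could not be read directly. I judged the stops by the force rising well above the 4–5 N of hinge friction. The red hook's sideways position differed by up to 6 mm between views; I lined up on it with the wrist camera.

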